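Load a cutter holder into the guarded tool grinder

ROBOT

A 6-joint arm with a two-finger parallel gripper is mounted at the origin on the work surface. World frame = base frame: x ahead of the robot, y to its left, z up, the work surface at z = 0. Lengths are in m, angles in rad, forces in N, time in s.
With the tool pointing down it reaches from about 0.375 to 0.975 m from the base axis. Payload 3.8 kg.
Tool frame: the origin (TCP) lies between the finger pads; the fingertips stand 22 mm ahead of it and the grasp point (between the pads) lies 3 mm ahead of it (bot.finger_overhang is the distance from the TCP to the fingertips, in m); x points along the fingers, y is the direction in which the jaws open and shut, and the axes are right-handed (so a half turn about x gives the same grasp; the last joint's range is limited). The gripper opens to 85 mm and grips with 20 to 120 N. Pads are 22 mm wide; open, the fingers measure 114 mm over their backs; the gripper's body (76 mm by 85 mm) begins 54 mm behind the grasp point. The pads swing forward as they close: fully open they stand 13 mm farther back than shut.
Start: joints at [1.213, 0.264, 1.604, -0, 1.274, -0.037], TCP at [0.213, 0.641, 0.253] pointing down, gripper open.
Joint ranges: [-2.63, 2.63], [-0.94, 2.18], [0.31, 2.57], [-1.31, 4.45], [0, 2.66], [-2.55, 2.55]. Speed limits (rad/s): [2.57, 2.57, 3.14, 3.14, 3.14, 3.14].

INTERFACE

Orientations are given as a rotation vector (axis times angle).
In Python, from workcell import bot gives the robot as it stands. The module is installed in compiled form; this text tells all that it offers.
- The arm moves only by the tool arm_command, never from a script. Its argument "series" is a list that holds one entry, the list of rows, each a list of 7 numbers: the turn, a rotation vector about the tool's x, y, z in rad, then the shift along the tool's x, y, z in cm, then the opening, from 0 (shut) to 1 (fully open). In form: [[[rx, ry, rz, x, y, z, grip], ...]]. A call has 1 to 10 rows; each row shifts and turns the pose as measured when the row begins, along the tool's axes as they then stand; what a row does not reach is not made up. A row lasts 1/10 s, in which the tool goes at most 50 mm and 8.59 degrees, less where a joint would pass 70% of its speed; a pose out of reach is approached as far as the arm can. A call is refused whole if a number of a shift passes 5 or a number of a turn 0.15, either way. A call with a gripper value outside its range is refused whole. The fingers move at their own pace and stop on an object; "newtons" is the grip in N (left out, the last holds). Time passes only in rows, so rows that do not move let the fingers close. It gives the time, the measured TCP pose, the force and the opening at its end, in the units of the state.
- bot.read_state(): the state, without advancing time (a new reading comes with each control period).
- bot.read_camera(name): name is "scene" or "top" or "wrist"; returns (picture, depth): 400x640x3 uint8, blue, green, red; 400x640 float32, m along the optical axis (not along the pixel's ray), 0 where there is no reading.
- bot.camera_info(name): a dict with "K" (3x3 intrinsics, pixels), "extrinsics" (4x4, takes a point from camera to world coordinates). Camera axes: x right, y down, z forward; pixel columns grow to the right and rows downward; lengths in m; the calibration is good to about 2 mm. A picture is of the moment at which its call begins: read the wrist's pose just before it. camera_info takes no time and is no camera call; for the wrist camera it gives the pose at the moment of the call.
- bot.finish_job(): hands the job in, once; it reports no verdict.
The state is a dict: "time": time; "q": joint angles; "joint_vel": joint speeds; "joint_torque": joint torques, N m; "tool_pos": TCP position; "tcp_rot": TCP orientation; "wrist_force": force on the tool from outside, world axes, zero at the start; "torque": the same for the moment, N m; "width": opening from 0.0 (shut) to 1.0 (fully open).
Only numpy, scipy, OpenCV 4.12 (cv2) and the standard library are available. Lean on these libraries where they do the work, as an engineer would, in place of code of your own. Each camera call takes 0.05 s, during which the arm holds its last target.

TASK

First lift the clear guard of the small tool grinder until it stands up and stays open. Take the steel cutter holder with the notched end out of its rack, set it down on the bench and take it again by its two ends, then seat it fully down in the grinder's nest with the notched end towards the grinding wheel and let go. Finally lower the guard gently until it is fully closed; do not drop or tip the holder and leave the plain blank, the jar and the wrench where they are.

Things in the scene. Friction and masses are not known exactly. Their poses are not given: they have to be found in the camera images.
- holder: Steel cutter holder to load: block 56 long (its x) by 40 wide (y) by 44 high, about 0.3 kg; origin at the centre of its underside, z up. The last 16 mm at its +x end are notched down, across the whole width, to 34 high, with a small dark round cutter in the notch. It starts in either one of the rack's two bays, its x along the rack's x.
- holder_notch (a point): Point on the notch's floor of the holder: 20 mm from the holder's centre towards its notched +x end, 34 mm above its underside.
- blank: Bystander in the other bay: plain steel block 56 x 40 x 44, no notch; origin at the centre of its underside. Stays where it is.
- rack: Fixed wooden rack 150 (x) by 70 (y); origin at the centre of its underside. Bays at x = -35 and 35, floor 10 above the bench. Walls 10 thick at x = -70, 0, 70, as high as the blocks (54 above the bench), cover each block's ends (2 mm play), so only its long sides (y faces, 40 apart) can be gripped. Lips 6 high, 6 thick above the bay floor run along x at y = -25 and 25.
- grinder: Fixed tool grinder; origin on the bench under its nest's middle, x towards the wheel, y towards the guard's hinge. Base plate 12 thick, x -85 to 205, y -85 to 115. Wheel: 100 diameter, axis along y, begins 85 from the nest's middle; its cover and motor reach 122 high. Posts: rests at x = -56 and 56, y = -57, hinge posts at x = -45 and 45, y = 100, all to about 70 above the bench.
- nest (a point): Middle of the nest's floor, 12 above the bench, axes as the grinder's; a seated holder's origin lies here, its +x along the nest's x. Cheeks at the y sides, 46 apart, flaring outwards over the top 10 mm, 56 long in x, 44 high above this floor, cover the holder's long sides, so it must be held by its ends, 56 apart. Lips 6 high, 6 thick lie across both ends, 62 apart.
- guard (a joint): Angle of the guard, rad: 0 = fully closed (level, its underside about 15 mm above the cheeks, at its stop), grows as it is lifted, stop at 1.8. It starts closed or ajar (up to 0.4). A stiff hinge keeps it wherever it is left; moving it takes about 2 to 5 N at its bar.
- guard_bar (a point): Middle of the guard's round steel handle bar: 12 diameter, 114 free length, parallel to the hinge (the grinder's x), between two flat arms. It lies 205 from the hinge axis in the panel's plane, with a free gap of 39 between bar and panel. Closed, it is 75 above the bench, on the side of the nest away from the hinge.
- guard_hinge (a point): Middle of the guard's fixed hinge axis, which runs along the grinder's x: 95 from the nest's middle along the grinder's y, 75 above the bench. At angle a the bar lies 205*cos(a) from here along the grinder's -y and 205*sin(a) higher. The clear panel is 4 thick and 130 wide.
- jar: Bystander: glass jar with steel lid, 52 diameter, 70 high, on the far part of the bench; origin at the centre of its underside.
- wrench: Bystander: steel wrench 150 long lying on the far part of the bench; origin near its middle.
Things that resemble listed ones, but are neither listed nor needed, are in the scene too. What is shaped like the holder but red or yellow is not meant.

How it is judged:
By the outcome, as a careful person would: the job done as asked, in the order asked, and still so for the second after the job is handed in, with the robot touching nothing.
It also fails if it takes over 72 s, if anything falls off the work surface, if the arm or the gripper's body presses on something with over 40 N, if the wrist force passes 120 N, or if a joint passes its speed limit or range.

## Working session

There is one attempt and no reset: what is moved stays moved. The work goes in short steps, Python scripts to look and compute and a tool call to move; the robot and the scene stay as the last step left them, time stands still between calls to the robot, and variables do not carry over. Pictures are saved under pics/ and viewed, and the job is handed in when it is done.

Besides the shell and the picture viewer there is one more tool, called after "Emit:" in YAML: its name, and indented under it one key for each argument. arm_command: Moves the arm, as the interface text tells. Its arguments: {"type":"object","properties":{"series":{"type":"array"},"newtons":{"type":"number"}},"required":["series"]}

```bash
mkdir -p pics; ls; cat > h.py <<'E'
import numpy as np,cv2
from scipy.spatial.transform import Rotation as R
from workcell import bot
def snap(n,f):
    ci=bot.camera_info(n); im,d=bot.read_camera(n)
    cv2.imwrite(f'pics/{f}.png',im); np.savez(f'{f}.npz',im=im,d=d,K=ci['K'],E=ci['extrinsics']); return im,d
def load(f):
    z=np.load(f'{f}.npz'); return z['im'],z['d'],z['K'],z['E']
def pts(d,K,E):
    v,u=np.mgrid[:d.shape[0],:d.shape[1]]
    P=np.stack([(u-K[0,2])/K[0,0]*d,(v-K[1,2])/K[1,1]*d,d],-1)
    return P@E[:3,:3].T+E[:3,3]
def ray(u,v,K,E,z):
    r=E[:3,:3]@np.array([(u-K[0,2])/K[0,0],(v-K[1,2])/K[1,1],1]); o=E[:3,3]
    return o+r*(z-o[2])/r[2]
def st():
    s=bot.read_state()
    print('t',round(s['time'],2),'pos',np.round(s['tool_pos'],4),'F',np.round(s['wrist_force'],1),'w',round(float(s['width']),3))
    M=R.from_rotvec(s['tcp_rot']).as_matrix(); print(np.round(M,3).tolist(),'q',np.round(s['q'],3)); return s,M
E
python3 - <<'E'
from h import *
st()
for n in('scene','top','wrist'):
    snap(n,n+'0'); ci=bot.camera_info(n); print(n,np.round(ci['K'],1).tolist(),np.round(ci['extrinsics'],3).tolist())
E
```

```text
pics
t 0.0 pos [0.2126 0.6399 0.2519] F [-0.6 -0.4 -0.3] w 1.006
[[-0.001, 0.315, 0.949], [-0.002, 0.949, -0.315], [-1.0, -0.002, -0.0]] q [ 1.213  0.265  1.605  0.     1.274 -0.037]
scene [[432.6, 0.0, 320.1], [0.0, 432.6, 207.9], [0.0, 0.0, 1.0]] [[0.733, 0.411, -0.542, 1.294], [0.68, -0.469, 0.563, -0.747], [-0.023, -0.782, -0.623, 0.822], [0.0, 0.0, 0.0, 1.0]]
top [[368.7, 0.0, 324.1], [0.0, 368.7, 198.7], [0.0, 0.0, 1.0]] [[0.02, -0.981, 0.195, 0.411], [-1.0, -0.021, -0.004, -0.065], [0.008, -0.195, -0.981, 1.155], [0.0, 0.0, 0.0, 1.0]]
wrist [[292.1, 0.0, 316.2], [0.0, 292.1, 196.4], [0.0, 0.0, 1.0]] [[0.315, 0.91, 0.27, 0.144], [0.949, -0.302, -0.091, 0.663], [-0.001, 0.285, -0.959, 0.374], [0.0, 0.0, 0.0, 1.0]]
```

View pics/scene0.png

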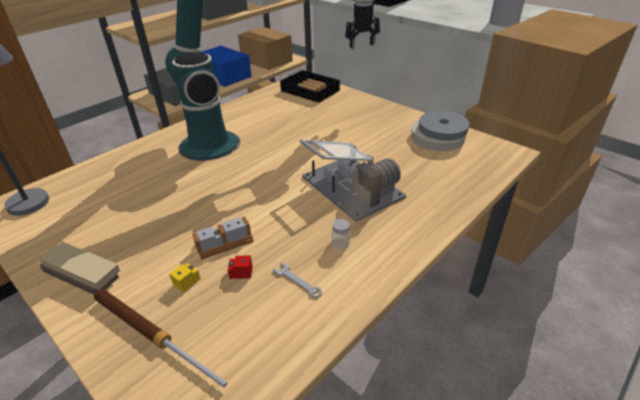

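View pics/top0.png

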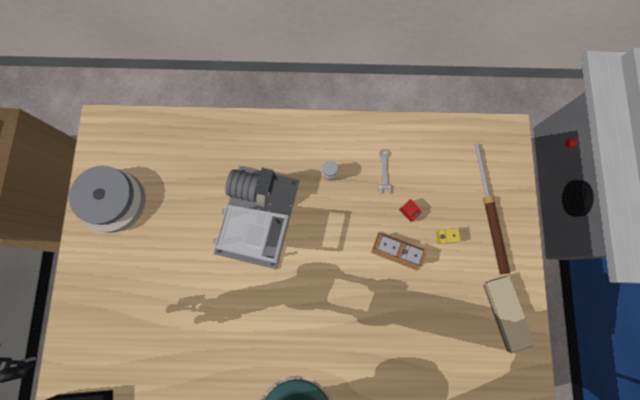

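View pics/wrist0.png

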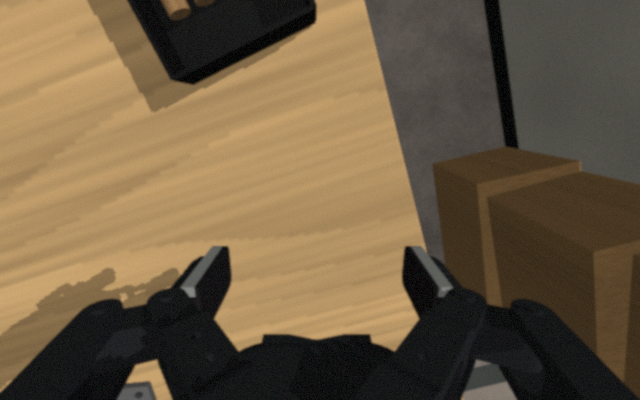

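```bash
python3 - <<'E'
from h import *
im=load('top0')[0]
a=cv2.resize(im[150:280,200:310],None,fx=5,fy=5,interpolation=cv2.INTER_CUBIC)[:600]
b=cv2.resize(im[180:280,360:470],None,fx=7,fy=5.5,interpolation=cv2.INTER_CUBIC)
cv2.imwrite('pics/za.png',a);cv2.imwrite('pics/zb.png',b)
im=load('scene0')[0]
cv2.imwrite('pics/zc.png',cv2.resize(im[120:260,180:420],None,fx=3.3,fy=3.3,interpolation=cv2.INTER_CUBIC))
E
```

```text
(no output)
```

View pics/za.png

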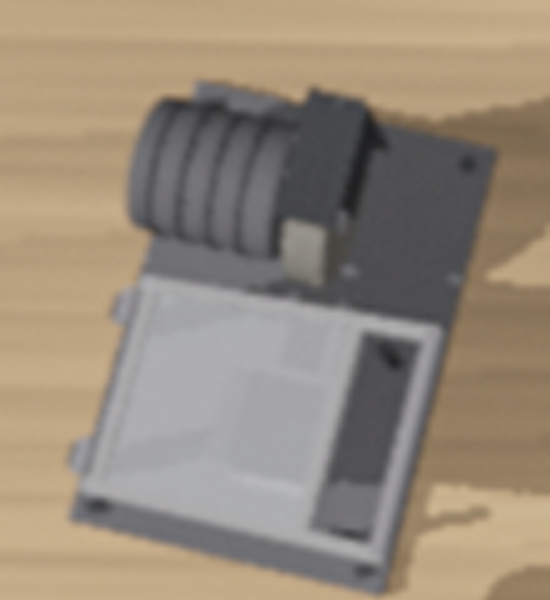

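View pics/zb.png

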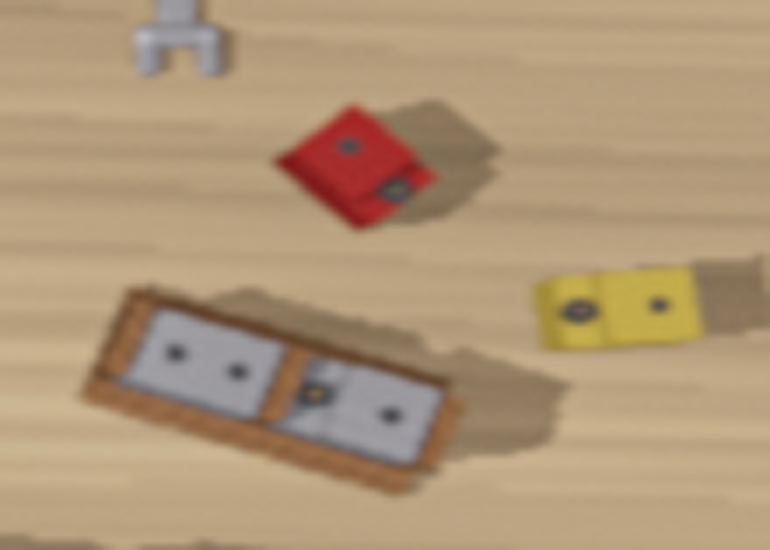

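View pics/zc.png

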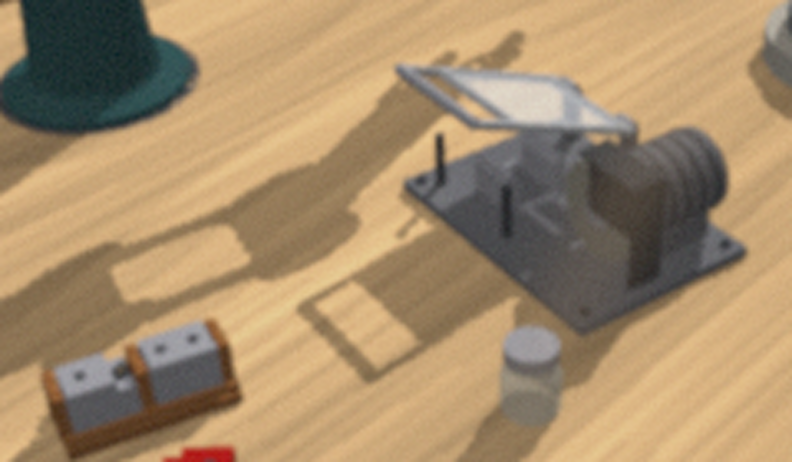

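```bash
python3 - <<'E'
from h import *
print(bot.finger_overhang)
for n in ('top0','scene0'):
    im,d,K,E=load(n); P=pts(d,K,E)
    hsv=cv2.cvtColor(im,cv2.COLOR_BGR2HSV)
    # bench check
    g=(P[...,0]>.3)&(P[...,0]<.75)&(P[...,1]>-.5)&(P[...,1]<.4)&(d>0)
    z=P[...,2][g]; print(n,'bench z med',np.median(z[abs(z)<.02]),np.std(z[abs(z)<.008]))
im,d,K,E=load('top0');P=pts(d,K,E);hsv=cv2.cvtColor(im,cv2.COLOR_BGR2HSV)
# grinder box: low-saturation
m=((hsv[...,1]<70)).astype(np.uint8); m[:, :200]=0;m[:,310:]=0;m[:150]=0;m[285:]=0
m=cv2.morphologyEx(m,cv2.MORPH_OPEN,np.ones((3,3),np.uint8))
for p in [(299,176),(280,268),(215,254)]: print(p,ray(*p,K,E,.012))
# heights around guard
for v in range(205,270,6): print(v,[f'{1000*P[v,u,2]:.0f}' for u in range(214,300,5)])
E
```

```text
0.022
top0 bench z med 0.0008529520284088488 0.002239698158840928
scene0 bench z med 0.0016173413595048092 0.0017477331327835533
(299, 176) [0.71092812 0.01236542 0.012     ]
(280, 268) [0.42076566 0.06052703 0.012     ]
(215, 254) [0.45886722 0.26111963 0.012     ]
205 ['-1', '-3', '-1', '82', '13', '9', '1155', '11', '11', '71', '80', '8', '14', '15', '16', '8', '-6', '1']
211 ['1', '3', '85', '84', '88', '95', '103', '106', '116', '125', '130', '15', '11', '15', '16', '11', '1', '2']
217 ['2', '5', '7', '85', '91', '96', '102', '112', '114', '122', '125', '138', '12', '12', '153', '14', '-1', '-1']
223 ['-5', '-1', '82', '86', '92', '99', '107', '109', '118', '124', '129', '141', '14', '27', '160', '-1', '-3', '2']
229 ['-2', '-4', '85', '90', '91', '103', '108', '113', '120', '123', '130', '135', '14', '9', '162', '-0', '5', '1']
235 ['0', '12', '86', '88', '97', '104', '113', '116', '123', '127', '136', '11', '9', '10', '158', '-2', '-1', '2']
241 ['67', '82', '91', '96', '97', '103', '112', '119', '129', '128', '138', '14', '11', '160', '-2', '-2', '-3', '5']
247 ['-1', '88', '93', '93', '103', '108', '114', '119', '122', '134', '137', '7', '11', '160', '2', '1', '4', '5']
253 ['15', '11', '13', '17', '14', '112', '115', '125', '129', '134', '15', '11', '10', '156', '-0', '-4', '-1', '4']
259 ['0', '-2', '1', '-2', '4', '12', '14', '13', '15', '11', '144', '152', '156', '7', '3', '3', '-3', '2']
265 ['4', '-1', '1', '-0', '0', '-1', '0', '-2', '3', '-1', '14', '13', '12', '-1', '-0', '0', '-0', '0']
```

Emit:
arm_command:
  series:
    - [[-0.148,0,0,-1,0,0,0.4],[0,0,0,-0.6,-4,2.6,0.4],[0,0,0,-0.6,-4,2.6,0.4],[0,0,0,-0.6,-4,2.6,0.4],[0,0,0,-0.6,-4,2.6,0.4],[0,0,0,-0.6,-4,2.6,0.4],[0,0,0,-0.6,-4,2.6,0.4],[0,0,0,-0.6,-4,2.6,0.4],[0,0,0,-0.6,-4,2.6,0.4],[0,0,0,-0.6,-4,2.6,0.4]]
  newtons: 40

```text
time: 1.15
tool_pos: [0.3855, 0.2361, 0.3131]
tcp_rot: [0.115, 1.571, -0.129]
wrist_force: [1.5, 0.1, -0.7]
width: 0.402
```

Emit:
arm_command:
  series:
    - [[0,0,0,0,-4,2.6,0.4],[0,0,0,0,-4,2.6,0.4],[0,0,0,0,-4,2.6,0.4],[0,0,0,0,-4,2.6,0.4],[0,0,0,0,0,0,0.4],[0,0,0,0,0,0,0.4]]

```text
time: 1.75
tool_pos: [0.4663, 0.0485, 0.3153]
tcp_rot: [0.122, 1.566, -0.136]
wrist_force: [-0.3, -0.2, -1.3]
width: 0.399
```

```bash
python3 - <<'E'
from h import *
st()
snap('wrist','w1')
E
```

```text
t 1.75 pos [0.4663 0.0485 0.3153] F [-0.3 -0.2 -1.3] w 0.399
[[0.0, 0.163, 0.987], [-0.009, 0.987, -0.163], [-1.0, -0.009, 0.001]] q [ 0.057 -0.168  1.942 -0.009  1.368 -1.348]
```

View pics/w1.png

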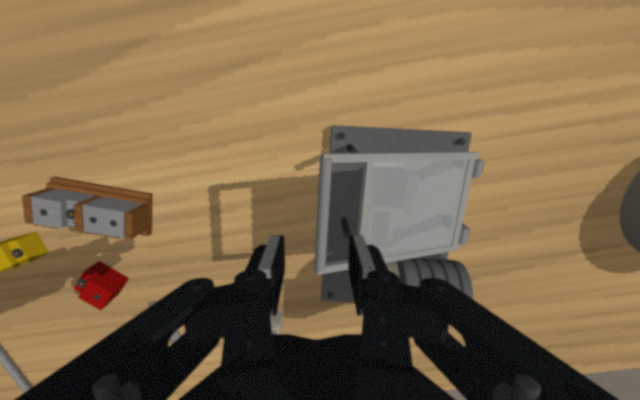

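```bash
python3 - <<'E'
from h import *
im,d,K,E=load('w1');P=pts(d,K,E)
for v in range(160,240,8):
    r=d[v,312:340]; k=np.where((P[v,312:340,2]>.12))[0]
    if len(k): print(v,k+312,np.round(P[v,k+312].mean(0),4))
# plate corners
for p in [(331,127),(470,133)]: print(p,ray(*p,K,E,.012))
cv2.imwrite('pics/w1z.png',cv2.resize(im[115:290,300:490],None,fx=4,fy=3.4,interpolation=cv2.INTER_CUBIC))
E
```

```text
160 [320 321 322 323 324 325 326 327 328 329 330 331 332 333 334 335 336 337
 338 339] [0.4426 0.0642 0.1566]
168 [320 321 322 323 324 325 326 327 328 329 330 331] [0.4493 0.0592 0.159 ]
176 [319 320 321 322 323 324 325 326 327 328 329 330] [0.4569 0.057  0.1589]
184 [319 320 321 322 323 324 325 326 327 328 329 330] [0.4649 0.0558 0.1587]
192 [318 319 320 321 322 323 324 325 326 327 328 329] [0.4662 0.0541 0.1819]
200 [318 319 320 321 322 323 324 325 326 327 328 329] [0.481  0.0522 0.1585]
208 [318 319 320 321 322 323 324 325 326 327 328] [0.489  0.0504 0.1591]
216 [317 318 319 320 321 322 323 324 325 326 327 328] [0.4977 0.0486 0.1584]
224 [317 318 319 320 321 322 323 324 325 326 327] [0.5061 0.0467 0.1587]
232 [316 317 318 319 320 321 322 323 324 325 326 327] [0.5148 0.0448 0.1585]
(331, 127) [0.42131807 0.07468363 0.012     ]
(470, 133) [0.4615818  0.26790535 0.012     ]
```

View pics/w1z.png

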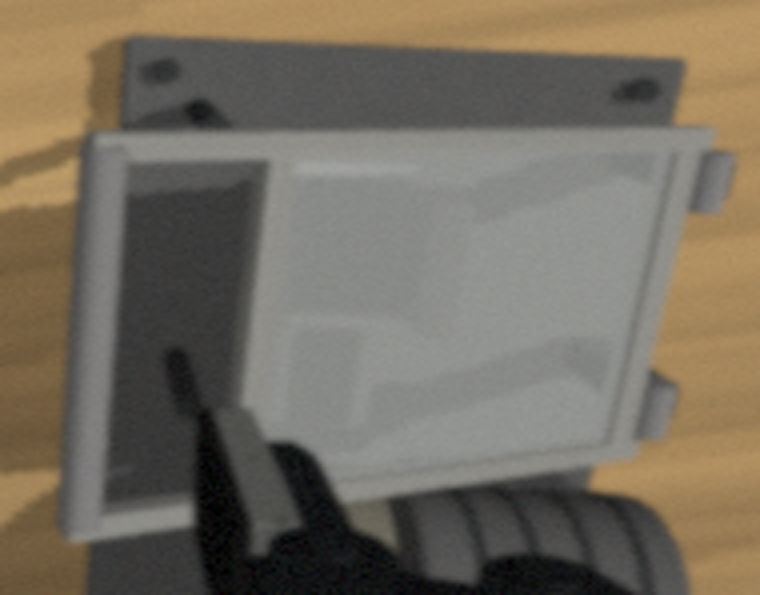

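```bash
cat >> h.py <<'E'
def go(pos,yaw):
    """needed turn (rotvec, tool axes) and shift in cm along tool axes AFTER turn and before; tool x down, tool y at yaw deg"""
    s,M=st()
    y=np.array([np.cos(np.radians(yaw)),np.sin(np.radians(yaw)),0]); x=np.array([0,0,-1.]); T=np.stack([x,y,np.cross(x,y)],1)
    d=np.array(pos)-s['tool_pos']
    print('turn',np.round(R.from_matrix(M.T@T).as_rotvec(),3),'shift now',np.round(100*M.T@d,2),'shift after turn',np.round(100*T.T@d,2))
E
python3 - <<'E'
from h import *
go((.502,.0472,.157),78.2)
E
```

```text
t 1.8 pos [0.4663 0.0488 0.3153] F [-0.2  1.  -1. ] w 0.397
[[0.0, 0.162, 0.987], [-0.01, 0.987, -0.162], [-1.0, -0.01, 0.002]] q [ 0.058 -0.168  1.942 -0.01   1.368 -1.348]
turn [0.043 0.002 0.009] shift now [15.83  0.58  3.52] shift after turn [15.83  0.58  3.53]
```

Turn, shift sideways first, then descend above the bar.

Emit:
arm_command:
  series:
    - [[0.043,0,0.009,1,0.6,3.5,0.4],[0,0,0,4,0,0,0.4],[0,0,0,4,0,0,0.4],[0,0,0,0,0,0,0.4],[0,0,0,0,0,0,0.4]]

```text
time: 2.3
tool_pos: [0.5027, 0.0565, 0.2257]
tcp_rot: [0.157, 1.559, -0.153]
wrist_force: [0.7, 0.3, 0.7]
width: 0.399
```

```bash
python3 - <<'E'
from h import *
go((.502,.0472,.157),78.2)
snap('wrist','w2')
E
```

```text
t 2.3 pos [0.5027 0.0565 0.2257] F [0.7 0.3 0.7] w 0.399
[[0.006, 0.196, 0.981], [0.002, 0.981, -0.196], [-1.0, 0.003, 0.006]] q [ 0.062 -0.043  1.995  0.002  1.183 -1.312]
turn [ 0.008  0.006 -0.003] shift now [ 6.87 -0.95  0.08] shift after turn [ 6.87 -0.93  0.13]
```

View pics/w2.png

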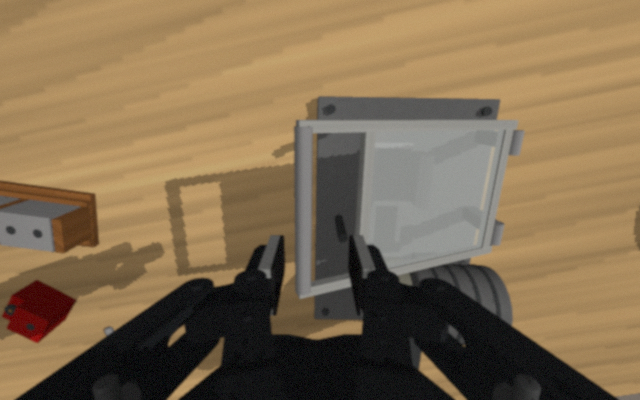

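Emit:
arm_command:
  series:
    - [[0.008,0.006,0,1,-0.9,0.1,0.4],[0,0,0,2.9,0,0,0.4],[0,0,0,2.9,0,0,0.4],[0,0,0,0,0,0,0.4],[0,0,0,0,0,0,0.4]]

```text
time: 2.85
tool_pos: [0.5076, 0.0476, 0.1654]
tcp_rot: [0.163, 1.55, -0.156]
wrist_force: [1.0, -0.4, 1.3]
width: 0.401
```

```bash
python3 - <<'E'
from h import *
go((.502,.0472,.157),78.2)
snap('wrist','w3')
E
```

```text
t 2.85 pos [0.5076 0.0476 0.1654] F [ 1.  -0.4  1.3] w 0.401
[[0.016, 0.202, 0.979], [0.003, 0.979, -0.202], [-1.0, 0.006, 0.015]] q [ 0.043  0.015  2.056  0.003  1.055 -1.326]
turn [ 0.002  0.015 -0.006] shift now [ 0.83 -0.16 -0.55] shift after turn [ 0.84 -0.16 -0.54]
```

View pics/w3.png

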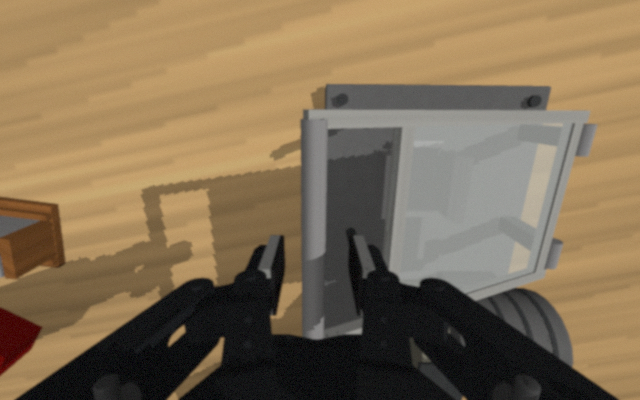

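Emit:
arm_command:
  series:
    - [[0,0.015,-0.006,0.9,-0.1,-0.4,0.4],[0,0,0,0.2,0,0,0.4],[0,0,0,0,0,0,0],[0,0,0,0,0,0,0],[0,0,0,0,0,0,0],[0,0,0,0,0,0,0]]
  newtons: 25

```text
time: 3.5
tool_pos: [0.5056, 0.0465, 0.1581]
tcp_rot: [0.159, 1.56, -0.161]
wrist_force: [0.9, -0.9, -1.1]
width: 0.128
```

```bash
python3 - <<'E'
from h import *
go((.502,.0472,.157),78.2)
E
```

```text
t 3.5 pos [0.5056 0.0465 0.1581] F [ 0.9 -0.9 -1.1] w 0.128
[[0.005, 0.202, 0.979], [-0.001, 0.979, -0.202], [-1.0, -0.0, 0.005]] q [ 4.400e-02  2.600e-02  2.059e+00 -2.000e-03  1.052e+00 -1.322e+00]
turn [0.002 0.005 0.   ] shift now [ 0.1  -0.   -0.37] shift after turn [ 0.11 -0.   -0.37]
```

Emit:
arm_command:
  series:
    - [[0,0,0,-1.85,0.87,0,0],[0,0,0,-1.76,1.05,0,0],[0,0,0,-1.64,1.22,0,0],[0,0,0,-1.51,1.38,0,0],[0,0,0,-1.37,1.53,0,0]]

```text
time: 4.0
tool_pos: [0.5175, 0.1018, 0.2383]
tcp_rot: [0.152, 1.561, -0.171]
wrist_force: [1.1, -5.2, -2.0]
width: 0.129
```

```bash
cat >> h.py <<'E'
def arc(O,yaw,tcpoff=.003):
    s,M=st(); c,sn=np.cos(np.radians(yaw)),np.sin(np.radians(yaw))
    p=s['tool_pos']+tcpoff*M[:,0]; d=p[:2]-np.array(O); gx=d@[c,sn]; gy=d@[-sn,c]
    r=np.hypot(95-1000*gy,1000*p[2]-75); a=np.arctan2(1000*p[2]-75,95-1000*gy)
    print('grinder xy mm',gx*1000,gy*1000,'radius',r,'angle',a)
E
python3 -c "
from h import *
arc((.521,.139),-11.8)"
```

```text
t 4.0 pos [0.5175 0.1018 0.2383] F [ 1.1 -5.2 -2. ] w 0.129
[[0.003, 0.204, 0.979], [-0.012, 0.979, -0.204], [-1.0, -0.012, 0.005]] q [ 0.155 -0.006  1.935 -0.013  1.212 -1.206]
grinder xy mm 4.213481834922821 -37.19792265010872 radius 207.75637016555473 angle 0.8810879439091398
```

Emit:
arm_command:
  series:
    - [[0,0,0.012,-1.2,1.64,0,0],[0,0,0,-1.05,1.76,0,0],[0,0,0,-0.87,1.85,0,0],[0,0,0,-0.69,1.93,0,0],[0,0,0,-0.49,1.99,0,0],[0,0,0,-0.29,2.0,0,0]]

```text
time: 4.6
tool_pos: [0.541, 0.2109, 0.2897]
tcp_rot: [0.152, 1.556, -0.171]
wrist_force: [1.3, -4.1, -3.0]
width: 0.126
```

```bash

python3 -c "
from h import *
arc((.521,.139),-11.8)"
```

```text
t 4.6 pos [0.541  0.2109 0.2897] F [ 1.3 -4.1 -3. ] w 0.126
[[0.007, 0.205, 0.979], [-0.013, 0.979, -0.205], [-1.0, -0.011, 0.01]] q [ 0.337  0.064  1.768 -0.015  1.307 -1.024]
grinder xy mm 4.878093795532785 74.44470531358716 radius 212.66296559920593 angle 1.4739885150087613
```

Emit:
arm_command:
  series:
    - [[0,0,0.01,0.1,2.0,0,0],[0,0,0,0.2,2.0,0,0],[0,0,0,0.2,1.0,0,0],[0,0,0,0,0,0,0]]

```text
time: 5.0
tool_pos: [0.5528, 0.2655, 0.2876]
tcp_rot: [0.16, 1.552, -0.159]
wrist_force: [1.9, -1.2, 2.4]
width: 0.129
```

```bash

python3 -c "
from h import *
arc((.521,.139),-11.8)
snap('top','t1');im,_=snap('scene','s1')
cv2.imwrite('pics/s1z.png',cv2.resize(im[20:260,200:460],None,fx=2.5,fy=2.5))"
```

```text
t 5.0 pos [0.5528 0.2655 0.2876] F [ 1.9 -1.2  2.4] w 0.129
[[0.013, 0.202, 0.979], [-0.001, 0.979, -0.202], [-1.0, 0.002, 0.013]] q [ 0.411  0.122  1.709 -0.006  1.3   -0.955]
grinder xy mm 5.253923627945568 130.3632503147043 radius 212.5837124863406 angle 1.7379230163561603
```

View pics/s1z.png

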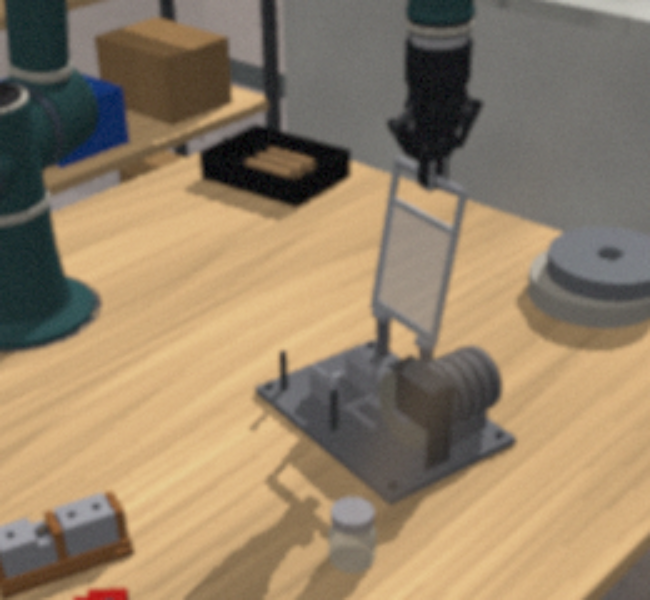

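Emit:
arm_command:
  series:
    - [[0,0,0,0,0,0,0.4],[0,0,0,0,0,0,0.4],[0,0,0,-2,0,0,0.4],[0,0,0,-4,0,0,0.4],[0,0,0,0,-4,0,0.5],[0,0,0,0,-4,0,0.6],[0,0,0,0,-4,-2,0.8],[0,0,0,0,-3,-3,1],[0,0,0,0,0,0,1],[0,0,0,0,0,0,1]]

```text
time: 6.1
tool_pos: [0.4658, 0.1201, 0.3433]
tcp_rot: [0.163, 1.562, -0.165]
wrist_force: [0.1, -0.1, -0.1]
width: 1.002
```

```bash

python3 -c "
from h import *
st()
snap('wrist','w4');snap('top','t2');im,_=snap('scene','s2')
cv2.imwrite('pics/s2z.png',cv2.resize(im[20:260,200:460],None,fx=2.5,fy=2.5))"
```

```text
t 6.1 pos [0.4658 0.1201 0.3433] F [ 0.1 -0.1 -0.1] w 1.002
[[0.003, 0.207, 0.978], [-0.002, 0.978, -0.207], [-1.0, -0.001, 0.003]] q [ 0.202 -0.156  1.882 -0.002  1.414 -1.16 ]
```

View pics/w4.png

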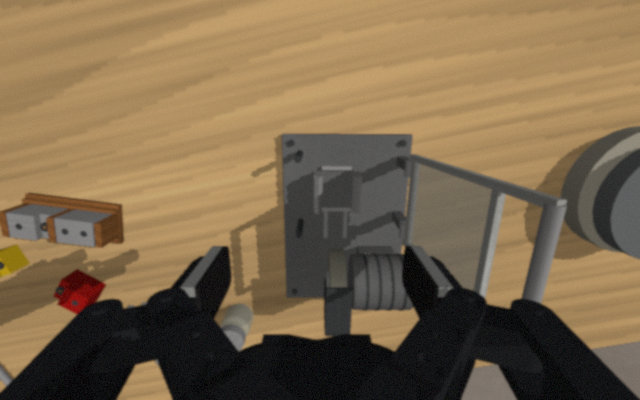

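View pics/s2z.png

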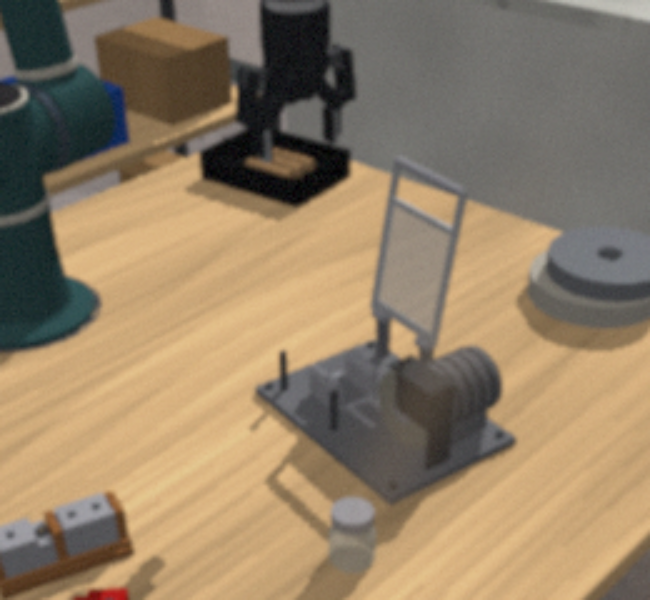

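```bash

python3 -c "
from h import *
im,d,K,E=load('w4')
z=cv2.resize(im[125:275,270:420],None,fx=4,fy=4,interpolation=cv2.INTER_CUBIC);cv2.imwrite('pics/w4z.png',z)
im,d,K,E=load('t2')
z=cv2.resize(im[165:275,200:310],None,fx=5.4,fy=5.4,interpolation=cv2.INTER_CUBIC);cv2.imwrite('pics/t2z.png',z)"
```

```text
(no output)
```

View pics/w4z.png

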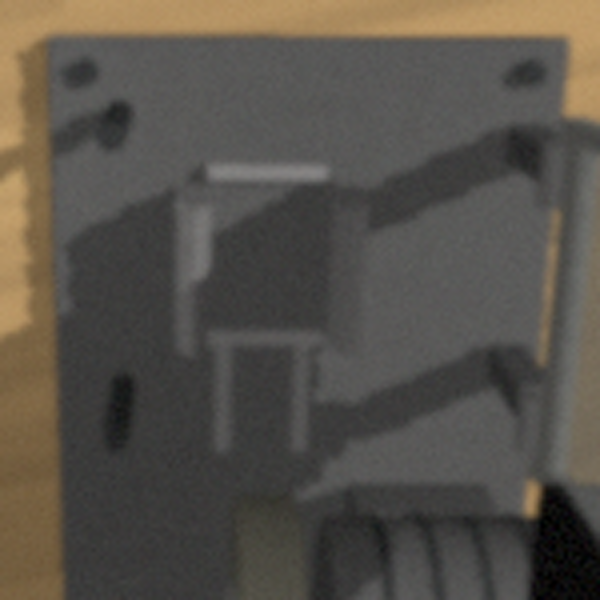

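View pics/t2z.png

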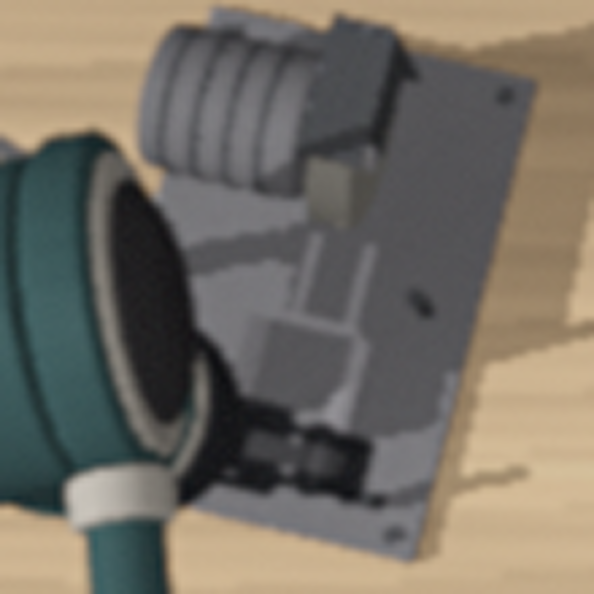

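```bash

python3 -c "
from h import *
im,d,K,E=load('w4')
def w(x,y,z): return ray(270+(x+.5)/4-.5,125+(y+.5)/4-.5,K,E,z)[:2]
A=w(48,37,.012);B=w(567,37,.012);C=w(63,600,.012)
v=B-A;print('plate',A,B,np.linalg.norm(v),np.degrees(np.arctan2(v[1],v[0]))-90); v=C-A;print(np.degrees(np.arctan2(v[1],v[0])))
for n,x,y in [('lip-x in',267,182),('lip-x out',267,165),('lip+x in',267,332),('lip+x out',267,347)]: print(n,w(x,y,.018))
l=[w(205,182,.018),w(330,182,.018),w(208,332,.018),w(325,332,.018)];print(np.round(l,4).tolist())
yaw=np.radians(-11.8);ex=np.array([np.cos(yaw),np.sin(yaw)]);ey=np.array([-ex[1],ex[0]])
print('O from A',A+.085*ex+.085*ey,'B',B+.085*ex-.115*ey)
print('cheeks',[w(x,270,.056) for x in (177,210,330,368)])
# cheek heights
P=pts(d,K,E)
for v in range(165,218,4): print(v,[f'{1000*P[v,u,2]:.0f}' for u in range(308,370,3)])
im,d,K,E=load('t2')
def w(x,y,z): return ray(200+(x+.5)/5.4-.5,165+(y+.5)/5.4-.5,K,E,z)[:2]
A=w(415,560,.012);D=w(537,85,.012);v=D-A;print('top',A,D,np.linalg.norm(v),np.degrees(np.arctan2(v[1],v[0])))
print('O',A+.085*ex+.085*ey,D-.205*ex+.085*ey)
"
```

```text
plate [0.41940748 0.07606565] [0.4601757  0.26894632] 0.19714208191241017 -11.93466343789082
-12.336439642663207
lip-x in [0.49034577 0.14681951]
lip-x out [0.48377709 0.14807256]
lip+x in [0.55082476 0.13528246]
lip+x out [0.55713349 0.134079  ]
[[0.4854, 0.1233], [0.4954, 0.1708], [0.5459, 0.112], [0.5557, 0.1582]]
O from A [0.51999337 0.14188722] B [0.51986238 0.13899441]
cheeks [array([0.50735957, 0.10775523]), array([0.50983803, 0.11948937]), array([0.51884977, 0.16215497]), array([0.52170321, 0.17566443])]
165 ['13', '12', '11', '13', '13', '13', '13', '13', '13', '14', '14', '12', '13', '13', '13', '13', '13', '14', '13', '13', '14']
169 ['13', '12', '12', '14', '12', '18', '19', '17', '18', '18', '19', '19', '19', '19', '19', '13', '13', '13', '14', '14', '13']
173 ['12', '13', '30', '29', '29', '13', '13', '14', '13', '12', '12', '13', '13', '13', '14', '28', '29', '29', '12', '13', '11']
177 ['13', '15', '47', '57', '54', '13', '12', '14', '12', '12', '11', '12', '15', '13', '13', '40', '54', '57', '13', '14', '15']
181 ['14', '11', '47', '56', '53', '12', '11', '13', '12',
[... 693 characters left out ...]
50', '55', '54', '12', '14', '12']
205 ['13', '14', '48', '55', '52', '13', '15', '12', '14', '12', '12', '12', '13', '11', '16', '49', '55', '57', '12', '13', '12']
209 ['13', '12', '47', '56', '52', '20', '19', '19', '19', '18', '19', '18', '18', '19', '15', '48', '55', '54', '12', '13', '13']
213 ['13', '12', '12', '56', '15', '13', '16', '13', '13', '14', '14', '12', '18', '16', '11', '13', '55', '55', '11', '11', '13']
217 ['13', '14', '13', '13', '13', '13', '18', '13', '13', '13', '12', '13', '16', '13', '13', '11', '12', '13', '14', '12', '14']
top [0.41966293 0.0712955 ] [0.696669   0.01177237] 0.28332907610702535 -12.127320925235903
O [0.52024882 0.13711706] [0.51338335 0.13689779]
```

```bash

python3 -c "
from h import *
im,d,K,E=load('top0')
def w(x,y,z): return ray(360+x/7,180+y/5.5,K,E,z)[:2]
p=[w(*q,.054) for q in [(177,353),(238,371),(391,415)]];c=w(316,393,.046)
print(np.round(p,4),c)
for a,b in [(p[0],p[1]),(p[1],p[2]),(p[0],p[2])]:
  v=b-a;print(np.linalg.norm(v),np.degrees(np.arctan2(v[1],v[0])))
h=[w(*q,.054) for q in [(445,385),(408,468)]];print(h)
go((.45,-.27,.25),-18)
"
```

```text
[[ 0.4963 -0.254 ]
 [ 0.4872 -0.2798]
 [ 0.465  -0.3442]] [ 0.47653246 -0.31446234]
0.027373946617552013 -109.5183365594471
0.0681076137418945 -109.02866408342283
0.09548084726233468 -109.16904949933414
[array([ 0.48146819, -0.36755997]), array([ 0.43701436, -0.3505197 ])]
t 6.25 pos [0.4668 0.1211 0.3433] F [ 0.1 -0.9 -0.2] w 1.001
[[0.002, 0.205, 0.979], [-0.002, 0.979, -0.205], [-1.0, -0.001, 0.003]] q [ 0.204 -0.153  1.879 -0.002  1.414 -1.16 ]
turn [ 1.678e+00  3.000e-03 -1.000e-03] shift now [  9.4  -38.61   6.36] shift after turn [ 9.33 10.49 37.72]
```

Emit:
arm_command:
  series:
    - [[0.148,0,0,0,-4.5,0.9,1],[0.148,0,0,0,-4.5,1.5,1],[0,0,0,0,-4.4,2.2,1],[0,0,0,0,-4.4,2.2,1],[0,0,0,0,-4.4,2.2,1],[0,0,0,0,-4.4,2.2,1],[0,0,0,0,-4.4,2.2,1],[0,0,0,0,-4.4,2.2,1],[0,0,0,0,-4.4,2.2,1]]

```text
time: 7.15
tool_pos: [0.463, -0.3186, 0.3419]
tcp_rot: [0.389, 1.531, -0.381]
wrist_force: [1.8, 0.7, -0.3]
width: 1.003
```

Emit:
arm_command:
  series:
    - [[0.148,0,0,0.9,0,0,1],[0.148,0,0,0.9,0,0,1],[0.148,0,0,0.9,0,0,1],[0.148,0,0,0.9,0,0,1],[0.148,0,0,0.9,0,0,1],[0.148,0,0,0.9,0,0,1],[0.148,0,0,0.9,0,0,1],[0.148,0,0,0.9,0,0,1],[0.148,0,0,0.9,0,0,1]]

```text
time: 8.05
tool_pos: [0.4753, -0.3286, 0.2531]
tcp_rot: [1.414, 1.067, -1.402]
wrist_force: [0.4, -0.1, -0.3]
width: 0.999
```

```bash

python3 -c "
from h import *
go((.462,-.345,.24),-19)
"
```

```text
t 8.05 pos [ 0.4753 -0.3286  0.2531] F [ 0.4 -0.1 -0.3] w 0.999
[[0.005, 0.963, -0.27], [0.004, -0.27, -0.963], [-1.0, 0.004, -0.005]] q [-0.652  0.08   1.818  0.007  1.242 -0.38 ]
turn [ 0.058 -0.005 -0.003] shift now [ 1.3  -0.84  1.94] shift after turn [ 1.31 -0.72  1.98]
```

Emit:
arm_command:
  series:
    - [[0.058,-0.005,0,1.3,-0.7,2,1],[0,0,0,0,0,0,1],[0,0,0,0,0,0,1]]

```text
time: 8.35
tool_pos: [0.4664, -0.3453, 0.2361]
tcp_rot: [1.452, 1.035, -1.448]
wrist_force: [0.5, -0.3, -0.0]
width: 0.998
```

```bash

python3 -c "
from h import *
st()
im,d=snap('wrist','w5')
cv2.imwrite('pics/w5z.png',cv2.resize(im[150:330,210:410],None,fx=4,fy=3.3,interpolation=cv2.INTER_CUBIC))
"
```

```text
t 8.35 pos [ 0.4664 -0.3453  0.2361] F [ 0.5 -0.3 -0. ] w 0.998
[[0.001, 0.945, -0.326], [0.003, -0.326, -0.945], [-1.0, -0.0, -0.003]] q [-0.682  0.098  1.83   0.003  1.215 -0.35 ]
```

View pics/w5.png

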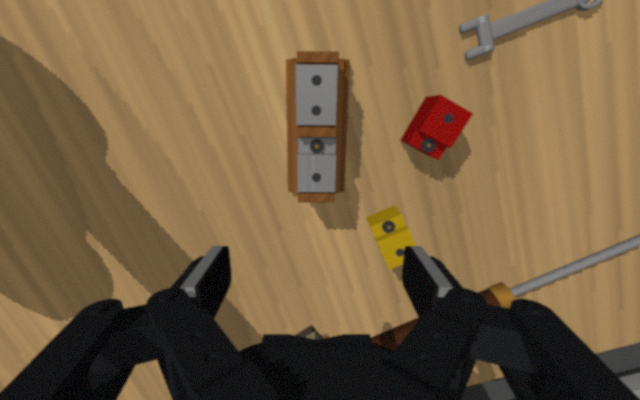

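View pics/w5z.png

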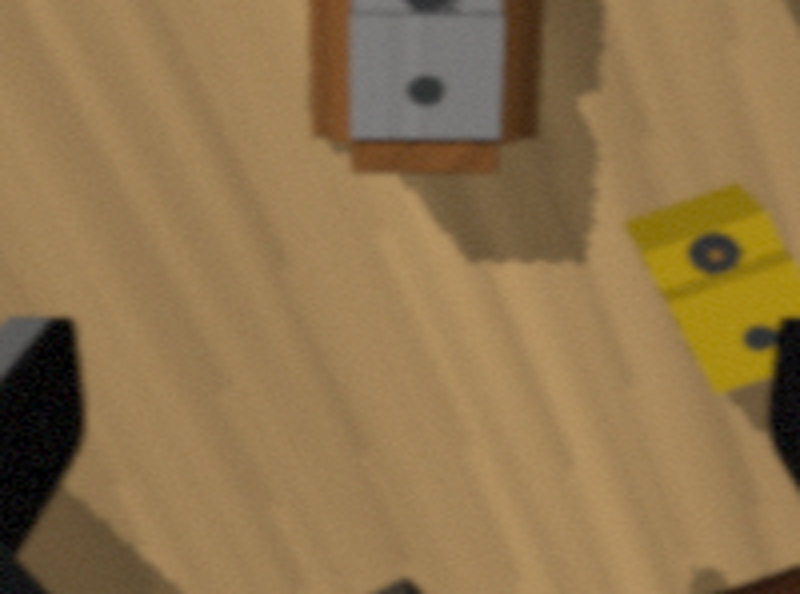

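```bash

python3 -c "
from h import *
im,d,K,E=load('w5');P=pts(d,K,E)
c=[ray(u,v,K,E,.054)[:2] for u,v in [(297.3,192.2),(335.6,192.2),(335.6,153.8),(297.3,153.8)]]
c=np.array(c);print(np.round(c,4).tolist())
for i in range(4):
  v=c[(i+1)%4]-c[i];print(np.linalg.norm(v),np.degrees(np.arctan2(v[1],v[0])))
m=c.mean(0);yaw=np.radians(71);print('main centre',m,'holder',m+.008*np.array([np.cos(yaw),np.sin(yaw)]))
print('depth z',np.median(P[165:190,302:332,2]),'notch',np.median(P[142:150,302:332,2]),'bench',np.median(P[250:290,240:380,2]))
for u,v in [(316.4,177),(316.5,145.5),(316.3,110.2),(316.3,80.3)]: print(ray(u,v,K,E,.054 if v!=145.5 else .044)[:2])
hh=m+.008*np.array([np.cos(yaw),np.sin(yaw)])
go((hh[0],hh[1],.11),-19)
"
```

```text
[[0.4428, -0.3501], [0.4819, -0.3636], [0.4947, -0.3242], [0.4571, -0.3112]]
0.0413249848254848 -19.031444538108403
0.041412620042259034 72.03673415214084
0.039797828421748754 160.96826568838392
0.04141250996239539 -110.07626164527629
main centre [ 0.46912653 -0.33725546] holder [ 0.47173107 -0.32969131]
depth z 0.05471906008626809 notch 0.04559074699544316 bench 0.0006747228484035861
[ 0.46779271 -0.3409619 ]
[ 0.47834863 -0.31068731]
[ 0.48989282 -0.2765544 ]
[ 0.49896624 -0.25024508]
t 8.4 pos [ 0.4662 -0.3452  0.2359] F [ 0.4 -0.8  0.1] w 1.002
[[0.0, 0.945, -0.326], [0.003, -0.326, -0.945], [-1.0, -0.001, -0.003]] q [-0.682  0.098  1.83   0.003  1.215 -0.35 ]
turn [-0.001 -0.003  0.001] shift now [12.6   0.03 -1.61] shift after turn [12.59  0.02 -1.65]
```

Emit:
arm_command:
  series:
    - [[0,-0.003,0,3,0,-1.6,0.75],[0,0,0,3.5,0,0,0.75],[0,0,0,3.5,0,0,0.75],[0,0,0,2,0,0,0.75],[0,0,0,0,0,0,0.75],[0,0,0,0,0,0,0.75]]

```text
time: 9.0
tool_pos: [0.4802, -0.3304, 0.1186]
tcp_rot: [1.446, 1.027, -1.437]
wrist_force: [0.7, -0.6, 0.6]
width: 0.747
```

```bash

python3 -c "
from h import *
go((.4717,-.3297,.045),-19)
snap('wrist','w6')
"
```

```text
t 9.0 pos [ 0.4802 -0.3304  0.1186] F [ 0.7 -0.6  0.6] w 0.747
[[0.01, 0.948, -0.319], [-0.005, -0.319, -0.948], [-1.0, 0.011, 0.002]] q [-0.646  0.205  1.94   0.002  0.985 -0.323]
turn [ 0.007  0.002 -0.011] shift now [ 7.35 -0.91  0.19] shift after turn [ 7.36 -0.83  0.21]
```

View pics/w6.png

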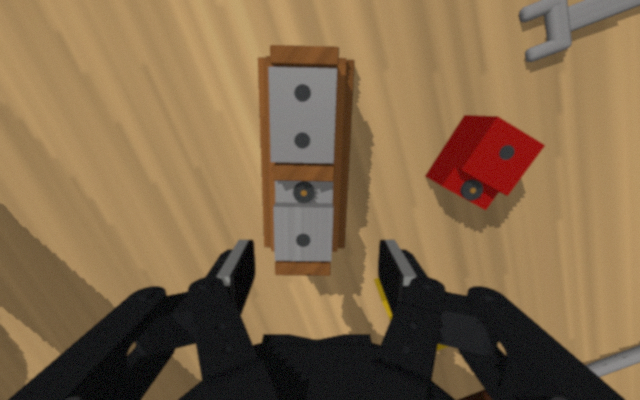

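```bash

python3 -c "
from h import *
im,d,K,E=load('w5')
y=np.array([np.cos(np.radians(-19)),np.sin(np.radians(-19))]);z=np.array([y[1],-y[0]])
h=np.array([.4717,-.3297])
for p in [(367,218),(399,207),(414,250),(392,266)]:
  for hh in (.034,.0):
    q=ray(*p,K,E,hh)[:2]-h; print(p,hh,'jaw',1000*q@y,'z',1000*q@z)
im,d,K,E=load('w6')
c=[ray(u,v,K,E,.054)[:2] for u,v in [(275,262),(331,262),(332,206.5),(275.3,206.5)]];m=np.mean(c,0);print(m,m-.008*z, [np.linalg.norm(c[i]-c[i-1]) for i in range(4)])
"
```

```text
(367, 218) 0.034 jaw 59.693094543730325 z 65.87143720233654
(367, 218) 0.0 jaw 65.98025291901942 z 78.6302469633183
(399, 207) 0.034 jaw 96.38507935231677 z 52.214720171197115
(399, 207) 0.0 jaw 106.52633568357328 z 63.539038844560636
(414, 250) 0.034 jaw 119.06791567474231 z 107.50494830424594
(414, 250) 0.0 jaw 131.591759744489 z 124.6369101548381
(392, 266) 0.034 jaw 93.80090841266471 z 129.3690869604165
(392, 266) 0.0 jaw 103.67072540946336 z 148.7976411742546
[ 0.46882196 -0.33779733] [ 0.47142651 -0.33023318] [np.float64(0.04161456827330689), np.float64(0.039812745724025544), np.float64(0.04168048631524879), np.float64(0.038002431747449744)]
```

Emit:
arm_command:
  series:
    - [[0.007,0,-0.011,0.5,-0.85,0.2,0.75],[0,0,0,1.5,0,0,0.75],[0,0,0,0,0,0,0.75]]

```text
time: 9.35
tool_pos: [0.4735, -0.3314, 0.1019]
tcp_rot: [1.447, 1.025, -1.447]
wrist_force: [-1.5, -0.1, -0.8]
width: 0.751
```

```bash

python3 -c "
from h import *
go((.4716,-.3299,.044),-19)
"
```

```text
t 9.35 pos [ 0.4735 -0.3314  0.1019] F [-1.5 -0.1 -0.8] w 0.751
[[0.005, 0.945, -0.326], [-0.006, -0.326, -0.945], [-1.0, 0.007, 0.004]] q [-0.653  0.218  1.96  -0.003  0.956 -0.319]
turn [-0.     0.004 -0.007] shift now [ 5.78 -0.27 -0.11] shift after turn [ 5.79 -0.23 -0.08]
```

Emit:
arm_command:
  series:
    - [[0,0,-0.007,1.5,-0.3,-0.1,0.75],[0,0,0,1.5,-0.1,0,0.75],[0,0,0,1.5,-0.1,0,0.75],[0,0,0,0,0,0,0.75]]

```text
time: 9.75
tool_pos: [0.4689, -0.3293, 0.0541]
tcp_rot: [1.446, 1.03, -1.452]
wrist_force: [-0.0, -0.3, -0.2]
width: 0.753
```

```bash

python3 -c "
from h import *
go((.4716,-.3299,.044),-19)
"
```

```text
t 9.75 pos [ 0.4689 -0.3293  0.0541] F [-0.  -0.3 -0.2] w 0.753
[[-0.001, 0.945, -0.326], [-0.005, -0.326, -0.945], [-1.0, 0.0, 0.005]] q [-0.653  0.275  1.994 -0.006  0.871 -0.317]
turn [-0.001  0.005 -0.   ] shift now [ 1.01  0.27 -0.04] shift after turn [ 1.01  0.27 -0.04]
```

Emit:
arm_command:
  series:
    - [[0,0.004,0,1,0.25,0,0.75],[0,0,0,0,0,0,0.75],[0,0,0,0,0,0,0],[0,0,0,0,0,0,0],[0,0,0,0,0,0,0],[0,0,0,0,0,0,0]]
  newtons: 50

```text
time: 10.35
tool_pos: [0.4716, -0.3304, 0.0431]
tcp_rot: [1.45, 1.033, -1.45]
wrist_force: [-0.3, -0.0, -4.3]
width: 0.464
```

```bash

python3 -c "
from h import *
go((.4716,-.3299,.044),-19)
"
```

```text
t 10.35 pos [ 0.4716 -0.3304  0.0431] F [-0.3 -0.  -4.3] w 0.464
[[-0.0, 0.945, -0.327], [-0.0, -0.327, -0.945], [-1.0, -0.0, 0.0]] q [-0.654  0.295  1.992 -0.     0.855 -0.321]
turn [-0.001  0.     0.   ] shift now [-0.09 -0.02 -0.04] shift after turn [-0.09 -0.02 -0.04]
```

Emit:
arm_command:
  series:
    - [[0,0,0,-1,0,0,0],[0,0,0,-1.5,0,0,0],[0,0,0,-2,0,0,0],[0,0,0,-2,0,0,0],[0,0,0,-2,0,0,0],[0,0,0,-1,0,0,0],[0,0,0,0,0,0,0]]

```text
time: 11.05
tool_pos: [0.4711, -0.3299, 0.1467]
tcp_rot: [1.449, 1.032, -1.45]
wrist_force: [-0.0, -0.6, -3.2]
width: 0.463
```

```bash

python3 -c "
from h import *
go((.43,-.12,.11),-19)
snap('wrist','w7')
im,_=snap('scene','s3')
cv2.imwrite('pics/s3z.png',cv2.resize(im[120:360,120:420],None,fx=2.5,fy=2.5))"
```

```text
t 11.05 pos [ 0.4711 -0.3299  0.1467] F [-0.  -0.6 -3.2] w 0.463
[[0.0, 0.945, -0.326], [-0.001, -0.326, -0.945], [-1.0, 0.001, 0.001]] q [-0.654  0.166  1.928 -0.     1.046 -0.321]
turn [-0.001  0.001 -0.001] shift now [  3.65 -10.74 -18.5 ] shift after turn [  3.67 -10.72 -18.5 ]
```

View pics/w7.png

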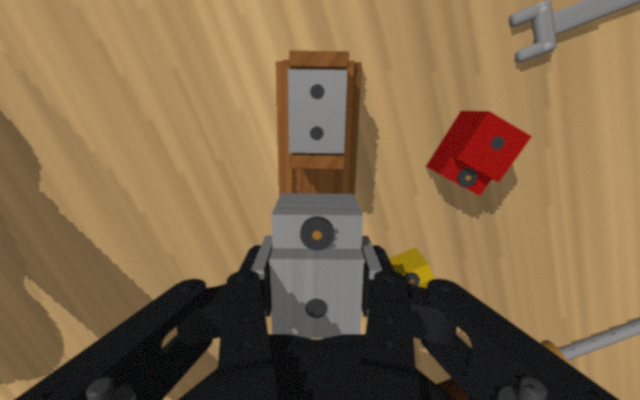

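View pics/s3z.png

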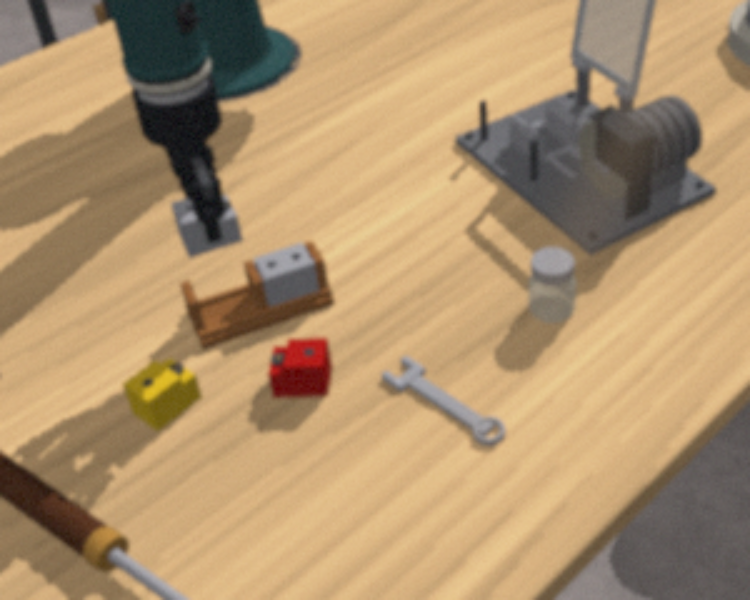

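Emit:
arm_command:
  series:
    - [[0,0,0,0,-0.6,-1.3,0],[0,0,0,0,-1.2,-2.5,0],[0,0,0,0,-1.2,-2.5,0],[0,0,0,0,-1.2,-2.5,0],[0,0,0,0,-1.2,-2.5,0],[0,0,0,0,-1.2,-2.5,0],[0,0,0,0.8,-1.2,-2.5,0],[0,0,0,1.5,-1.0,-2.5,0],[0,0,0,2,-0.4,-1.3,0],[0,0,0,0,0,0,0]]

```text
time: 12.15
tool_pos: [0.4354, -0.0915, 0.089]
tcp_rot: [1.447, 1.058, -1.468]
wrist_force: [-0.5, -1.1, -3.9]
width: 0.461
```

```bash

python3 -c "
from h import *
go((.45,-.11,.034),-19)"
```

```text
t 12.15 pos [ 0.4354 -0.0915  0.089 ] F [-0.5 -1.1 -3.9] w 0.461
[[-0.024, 0.944, -0.329], [0.014, -0.329, -0.944], [-1.0, -0.027, -0.005]] q [-0.268  0.014  2.219  0.008  0.935  0.062]
turn [-0.003 -0.005  0.027] shift now [5.44 2.14 1.29] shift after turn [5.5  1.98 1.27]
```

Emit:
arm_command:
  series:
    - [[-0.003,-0.005,0.027,0,0.5,0,0],[0,0,0,1.5,0,0,0],[0,0,0,1.5,0,0,0],[0,0,0,1.0,0,0,0],[0,0,0,0,0,0,0]]

```text
time: 12.65
tool_pos: [0.4418, -0.0951, 0.0492]
tcp_rot: [1.45, 1.027, -1.445]
wrist_force: [0.1, 0.3, -2.0]
width: 0.46
```

```bash

python3 -c "
from h import *
go((.44,-.0935,.034),-19)"
```

```text
t 12.65 pos [ 0.4418 -0.0951  0.0492] F [ 0.1  0.3 -2. ] w 0.46
[[0.006, 0.946, -0.325], [-0.004, -0.325, -0.946], [-1.0, 0.007, 0.002]] q [-0.266  0.071  2.251 -0.003  0.812  0.068]
turn [ 0.     0.002 -0.007] shift now [ 1.51 -0.23 -0.09] shift after turn [ 1.52 -0.22 -0.09]
```

Emit:
arm_command:
  series:
    - [[0,0.003,-0.007,0.7,0,0,0],[0,0,0,0.5,0,0,0],[0,0,0,0.1,0,0,0],[0,0,0,0.1,0,0,0]]

```text
time: 13.05
tool_pos: [0.444, -0.0967, 0.0361]
tcp_rot: [1.453, 1.031, -1.447]
wrist_force: [0.1, 0.1, -2.9]
width: 0.459
```

```bash

python3 -c "
from h import *
go((.44,-.0935,.0335),-19)"
```

```text
t 13.05 pos [ 0.444  -0.0967  0.0361] F [ 0.1  0.1 -2.9] w 0.459
[[0.004, 0.945, -0.327], [0.0, -0.327, -0.945], [-1.0, 0.004, -0.001]] q [-2.700e-01  1.000e-01  2.251e+00  2.000e-03  7.870e-01  6.200e-02]
turn [-0.001 -0.001 -0.004] shift now [ 0.26 -0.48 -0.17] shift after turn [ 0.26 -0.48 -0.17]
```

Emit:
arm_command:
  series:
    - [[0,0,-0.004,0.2,0,0,0],[0,0,0,0.1,0,0,0],[0,0,0,0.1,0,0,0]]

```text
time: 13.35
tool_pos: [0.4446, -0.0968, 0.0328]
tcp_rot: [1.451, 1.034, -1.449]
wrist_force: [-4.4, 1.6, 10.2]
width: 0.46
```

Emit:
arm_command:
  series:
    - [[0,0,0,0.1,0,0,0]]

```text
time: 13.45
tool_pos: [0.4446, -0.0968, 0.0328]
tcp_rot: [1.451, 1.035, -1.45]
wrist_force: [-5.5, 0.8, 12.3]
width: 0.465
```

Emit:
arm_command:
  series:
    - [[0,0,0,0,0,0,0.55],[0,0,0,0,0,0,0.7],[0,0,0,0,0,0,0.8],[0,0,0,-1,0,0,0.8],[0,0,0,-3,0,0,0.8],[0,0,0,-4,0,0,0.9],[0,0,0,-3,0,0,1],[-0.148,0,0,0,0,0,1],[-0.148,0,0,0,0,0,1],[-0.148,0,0,0,0,0,1]]

```text
time: 14.45
tool_pos: [0.4477, -0.0976, 0.1543]
tcp_rot: [1.122, 1.257, -1.114]
wrist_force: [-0.0, 0.3, -0.7]
width: 1.001
```

Emit:
arm_command:
  series:
    - [[-0.148,0,0,0,0,0,1],[-0.148,0,0,0,0,0,1],[-0.148,0,0,0,0,0,1],[-0.148,0,0,0,0,0,1],[-0.148,0,0,0,0,0,1],[-0.148,0,0,0,0,0,1],[-0.148,0,0,0,0,0,1],[-0.09,0,0,-2,0,-2,1],[0,0,0,0,0,0,1],[0,0,0,0,0,0,1]]

```text
time: 15.45
tool_pos: [0.4307, -0.0902, 0.1826]
tcp_rot: [0.238, 1.539, -0.239]
wrist_force: [0.3, 0.5, -0.1]
width: 0.997
```

```bash

python3 -c "
from h import *
go((.4446,-.0968,.10),71)
im,d=snap('wrist','w8')
cv2.imwrite('pics/w8z.png',cv2.resize(im[150:300,240:400],None,fx=4,fy=4,interpolation=cv2.INTER_CUBIC))"
```

```text
t 15.45 pos [ 0.4307 -0.0902  0.1826] F [ 0.3  0.5 -0.1] w 0.997
[[0.018, 0.3, 0.954], [-0.004, 0.954, -0.3], [-1.0, 0.002, 0.019]] q [-2.640e-01 -1.460e-01  2.172e+00  1.000e-03  1.097e+00 -1.531e+00]
turn [ 0.027  0.019 -0.002] shift now [ 8.28 -0.22  1.37] shift after turn [ 8.26 -0.17  1.53]
```

View pics/w8.png

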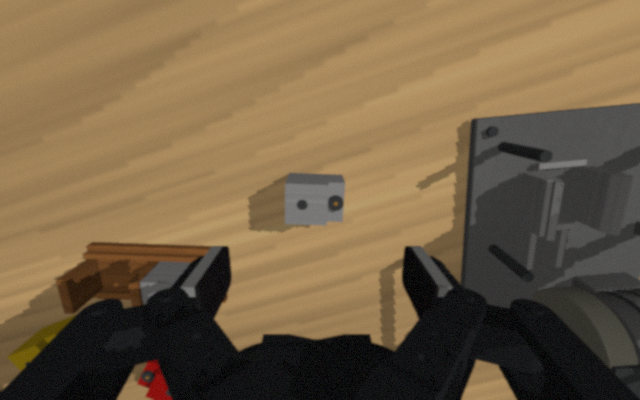

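View pics/w8z.png

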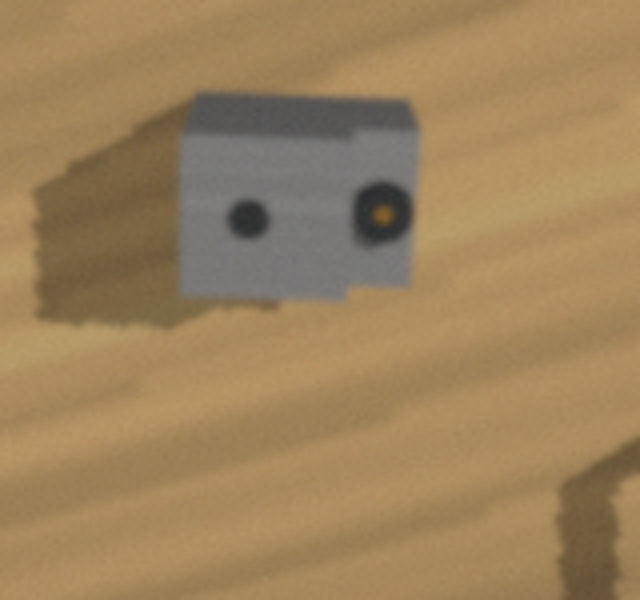

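```bash

python3 -c "
from h import *
im,d,K,E=load('w8');P=pts(d,K,E)
def w(x,y,z=.044): return ray(240+(x+.5)/4-.5,150+(y+.5)/4-.5,K,E,z)[:2]
c=np.array([w(181,132),w(353,138),w(347,300),w(181,296)])
for i in range(4):
  v=c[(i+1)%4]-c[i];print(np.linalg.norm(v),np.degrees(np.arctan2(v[1],v[0])))
m=c.mean(0);yaw=np.radians(71);hh=m+.008*np.array([np.cos(yaw),np.sin(yaw)]);print(hh)
e=[w(418,131,.034),w(410,286,.034)];print('end mid',np.mean(e,0), np.mean(e,0)-.028*np.array([np.cos(yaw),np.sin(yaw)]))
print(np.median(P[187:220,290:320,2]))
go((hh[0],hh[1],.10),71)
"
```

```text
0.03938375636188798 70.44260085929955
0.04019065498783821 -18.81127222423178
0.03973598462237558 -109.00463593378512
0.0405709644797455 160.68689553222814
[ 0.44464132 -0.09578877]
end mid [ 0.45407599 -0.06972626] [ 0.44496008 -0.09620078]
0.04480989963734988
t 15.5 pos [ 0.4309 -0.0903  0.1827] F [0.1 0.2 0.8] w 1.001
[[0.018, 0.3, 0.954], [-0.004, 0.954, -0.3], [-1.0, 0.002, 0.019]] q [-2.640e-01 -1.460e-01  2.172e+00  1.000e-03  1.097e+00 -1.531e+00]
turn [ 0.027  0.019 -0.002] shift now [ 8.3  -0.13  1.32] shift after turn [ 8.27 -0.07  1.48]
```

Emit:
arm_command:
  series:
    - [[0.027,0.019,0,2,-0.1,1.4,1],[0,0,0,3,0,0,1],[0,0,0,2.5,0,0,1],[0,0,0,0,0,0,1]]

```text
time: 15.9
tool_pos: [0.448, -0.0967, 0.1068]
tcp_rot: [0.267, 1.549, -0.264]
wrist_force: [-0.6, 0.1, 0.6]
width: 1.001
```

```bash

python3 -c "
from h import *
go((.4446,-.0962,.031),71)
im,d=snap('wrist','w9')
"
```

```text
t 15.9 pos [ 0.448  -0.0967  0.1068] F [-0.6  0.1  0.6] w 1.001
[[0.005, 0.332, 0.943], [0.001, 0.943, -0.332], [-1.0, 0.003, 0.005]] q [-0.269 -0.006  2.199  0.003  0.943 -1.503]
turn [-0.007  0.005 -0.003] shift now [ 7.58 -0.08 -0.37] shift after turn [ 7.58 -0.06 -0.34]
```

View pics/w9.png

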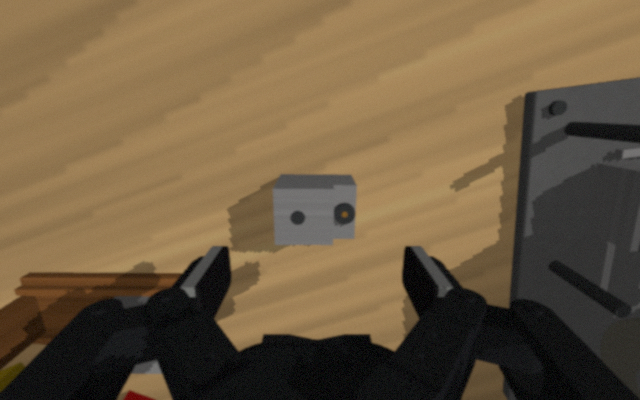

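Emit:
arm_command:
  series:
    - [[-0.007,0.005,0,1.5,-0.1,-0.4,1],[0,0,0,2,0,-0.1,1],[0,0,0,2,0,-0.1,1],[0,0,0,1,0,0,1],[0,0,0,0,0,0,1]]

```text
time: 16.45
tool_pos: [0.447, -0.0971, 0.0444]
tcp_rot: [0.261, 1.545, -0.259]
wrist_force: [0.1, -0.4, -0.3]
width: 0.998
```

```bash

python3 -c "
from h import *
go((.4446,-.0962,.031),71)
"
```

```text
t 16.45 pos [ 0.447  -0.0971  0.0444] F [ 0.1 -0.4 -0.3] w 0.998
[[0.01, 0.325, 0.946], [-0.0, 0.946, -0.325], [-1.0, 0.003, 0.01]] q [-0.27   0.087  2.245  0.004  0.799 -1.512]
turn [ 0.     0.01  -0.003] shift now [ 1.34  0.01 -0.27] shift after turn [ 1.34  0.01 -0.26]
```

Emit:
arm_command:
  series:
    - [[0,0.01,-0.003,0.9,0,-0.25,1],[0,0,0,0.3,0,-0.1,1],[0,0,0,0,0,0,1]]

```text
time: 16.75
tool_pos: [0.4452, -0.0964, 0.0333]
tcp_rot: [0.26, 1.553, -0.26]
wrist_force: [0.8, 0.5, 0.5]
width: 1.002
```

```bash

python3 -c "
from h import *
go((.4446,-.0962,.031),71)
im,d=snap('wrist','w10')
"
```

```text
t 16.75 pos [ 0.4452 -0.0964  0.0333] F [0.8 0.5 0.5] w 1.002
[[0.002, 0.325, 0.946], [-0.001, 0.946, -0.325], [-1.0, 0.0, 0.002]] q [-0.268  0.108  2.249 -0.     0.782 -1.507]
turn [ 0.     0.002 -0.   ] shift now [ 0.23  0.   -0.07] shift after turn [ 0.23  0.   -0.07]
```

View pics/w10.png

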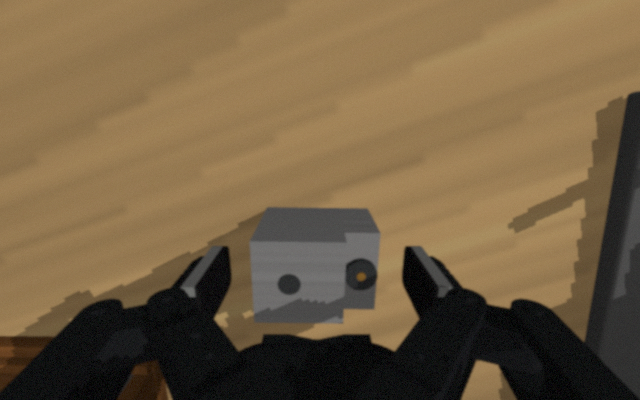

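Emit:
arm_command:
  series:
    - [[0,0,0,0.15,0,-0.05,0.8],[0,0,0,0,0,0,0.6],[0,0,0,0,0,0,0],[0,0,0,0,0,0,0],[0,0,0,0,0,0,0],[0,0,0,0,0,0,0]]
  newtons: 60

```text
time: 17.4
tool_pos: [0.4462, -0.0966, 0.0333]
tcp_rot: [0.26, 1.549, -0.26]
wrist_force: [0.2, 0.4, -2.0]
width: 0.645
```

```bash

python3 -c "
from h import *
go((.4446,-.0962,.12),71)
"
```

```text
t 17.4 pos [ 0.4462 -0.0966  0.0333] F [ 0.2  0.4 -2. ] w 0.645
[[0.006, 0.326, 0.946], [-0.002, 0.946, -0.326], [-1.0, 0.0, 0.006]] q [-0.268  0.108  2.25   0.     0.778 -1.507]
turn [ 0.     0.006 -0.   ] shift now [-8.67 -0.01 -0.12] shift after turn [-8.67 -0.01 -0.17]
```

Emit:
arm_command:
  series:
    - [[0,0.006,0,-0.8,0,0,0],[0,0,0,-2,0,0,0],[0,0,0,-3,0,0,0],[0,0,0,-3,0,0,0],[0.07,0,0,-3,0,0,0],[0.12,0,0,-1,0,0,0],[0.14,0,0,0,0,0,0],[0.14,0,0,0,0,0,0],[0.14,0,0,0,0,0,0],[0.14,0,0,0,0,0,0]]

```text
time: 18.4
tool_pos: [0.4408, -0.0952, 0.1666]
tcp_rot: [0.862, 1.405, -0.867]
wrist_force: [-0.2, 0.1, -3.5]
width: 0.644
```

Emit:
arm_command:
  series:
    - [[0.14,0,0,0,0,0,0],[0.14,0,0,0,0,0,0],[0.14,0,0,0,0,0,0],[0.14,0,0,0,0,0,0],[0.1,0,0,0,0,0,0],[0,0,0,0,0,0,0]]

```text
time: 19.0
tool_pos: [0.437, -0.0941, 0.1662]
tcp_rot: [1.369, 1.11, -1.389]
wrist_force: [0.2, -0.9, -3.4]
width: 0.644
```

```bash

python3 -c "
from h import *
go((.5202,.1392,.15),-12)
im,d=snap('wrist','w11')
"
```

```text
t 19.0 pos [ 0.437  -0.0941  0.1662] F [ 0.2 -0.9 -3.4] w 0.644
[[-0.02, 0.974, -0.226], [0.006, -0.226, -0.974], [-1.0, -0.02, -0.001]] q [-2.680e-01 -8.800e-02  2.153e+00  1.000e-03  1.097e+00 -4.000e-02]
turn [-0.019 -0.001  0.02 ] shift now [  1.6    2.86 -24.61] shift after turn [  1.62   3.29 -24.55]
```

View pics/w11.png

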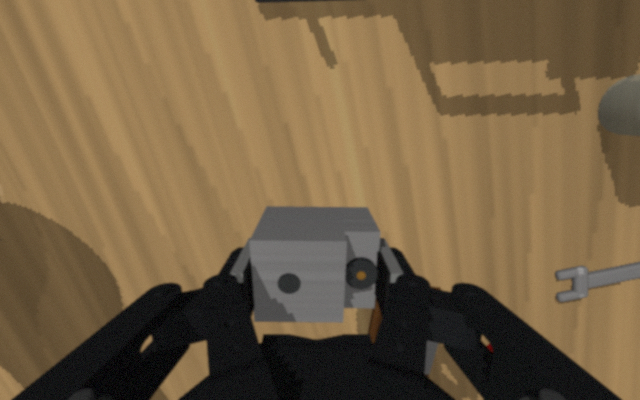

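Emit:
arm_command:
  series:
    - [[-0.019,0,0.02,0,0.4,-1.5,0],[0,0,0,0,0.4,-3,0],[0,0,0,0,0.4,-3,0],[0,0,0,0,0.4,-3,0],[0,0,0,0,0.4,-3,0],[0,0,0,0,0.4,-3,0],[0,0,0,0,0.4,-3,0],[0,0,0,0,0.3,-2.5,0],[0,0,0,0,0,0,0],[0,0,0,0,0,0,0]]

```text
time: 20.05
tool_pos: [0.511, 0.1229, 0.1658]
tcp_rot: [1.34, 1.121, -1.345]
wrist_force: [-0.2, 0.1, -2.8]
width: 0.643
```

```bash

python3 -c "
from h import *
go((.5202,.1392,.15),-12)
im,d=snap('wrist','w12')
im,_=snap('scene','s4')
cv2.imwrite('pics/s4z.png',cv2.resize(im[20:260,200:460],None,fx=2.5,fy=2.5))
"
```

```text
t 20.05 pos [0.511  0.1229 0.1658] F [-0.2  0.1 -2.8] w 0.643
[[-0.004, 0.984, -0.181], [0.0, -0.181, -0.984], [-1.0, -0.004, 0.0]] q [1.880e-01 5.700e-02 2.011e+00 1.000e-03 1.077e+00 3.690e-01]
turn [0.028 0.    0.004] shift now [ 1.58  0.61 -1.77] shift after turn [ 1.58  0.56 -1.78]
```

View pics/w12.png

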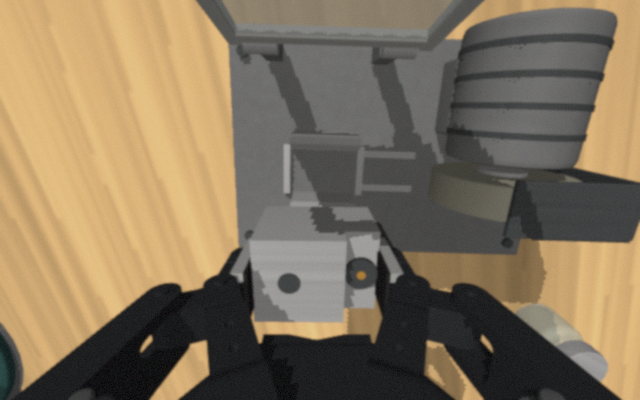

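View pics/s4z.png

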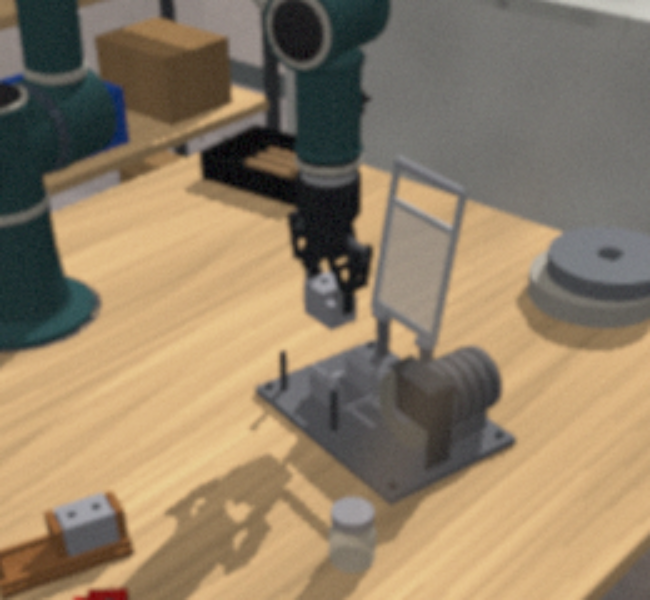

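```bash

python3 -c "
from h import *
im,d,K,E=load('w12')
cv2.imwrite('pics/w12z.png',cv2.resize(im[115:225,260:420],None,fx=5,fy=5,interpolation=cv2.INTER_CUBIC))
P=pts(d,K,E)
for v in range(128,206,4): print(v,[f'{1000*P[v,u,2]:.0f}' for u in range(278,372,4)])
"
```

```text
128 ['13', '14', '13', '12', '12', '12', '13', '13', '13', '13', '13', '12', '12', '11', '12', '12', '12', '13', '14', '13', '13', '13', '12', '13']
132 ['13', '13', '14', '13', '32', '32', '30', '29', '27', '25', '25', '22', '22', '20', '18', '17', '15', '12', '14', '12', '14', '13', '13', '12']
136 ['12', '13', '13', '54', '55', '55', '53', '48', '47', '47', '46', '47', '46', '46', '47', '46', '47', '46', '46', '47', '48', '12', '13', '13']
140 ['12', '12', '14', '55', '56', '57', '56', '57', '56', '55', '56', '55', '55', '56', '55', '56', '55', '56', '56', '55', '54', '12', '13', '14']
144 ['11', '13', '18', '54', '54', '56', '57', '56', '56', '57', '57', '56', '57', '58', '56', '57', '58', '56', '57', '56', '56', '14', '14', '12']
148 ['14', '13', '19', '20', '47', '47', '47', '48', '48', '287', '49', '48', '49', '49', '50', '50', '51', '50', '51', '52', '52', '20', '14', '12']
152 ['13', '11', '19', '17', '14', '13', '12', '13', '13', '13', '13', '14', '13', '13', '13', '12', '14', '14', '12', '14', '19', '18', '16', '15']
156 ['12', '14', '19', '19', '12', '13', '11', '13', '13
[... 1181 characters left out ...]
', '12', '12', '13', '12', '13', '13', '13', '12', '13', '13', '14', '13', '13', '20', '16', '16', '16']
192 ['13', '12', '18', '12', '15', '16', '16', '15', '12', '14', '14', '12', '13', '12', '13', '13', '11', '14', '13', '14', '19', '13', '13', '13']
196 ['14', '12', '13', '13', '29', '29', '28', '27', '27', '28', '28', '26', '26', '26', '26', '24', '26', '25', '24', '13', '13', '13', '13', '12']
200 ['13', '12', '12', '13', '41', '41', '41', '40', '41', '39', '40', '39', '38', '39', '38', '36', '38', '37', '37', '12', '13', '13', '13', '14']
204 ['13', '11', '13', '11', '50', '49', '49', '48', '49', '48', '49', '48', '47', '48', '47', '48', '47', '48', '47', '48', '11', '12', '13', '12']
```

View pics/w12z.png

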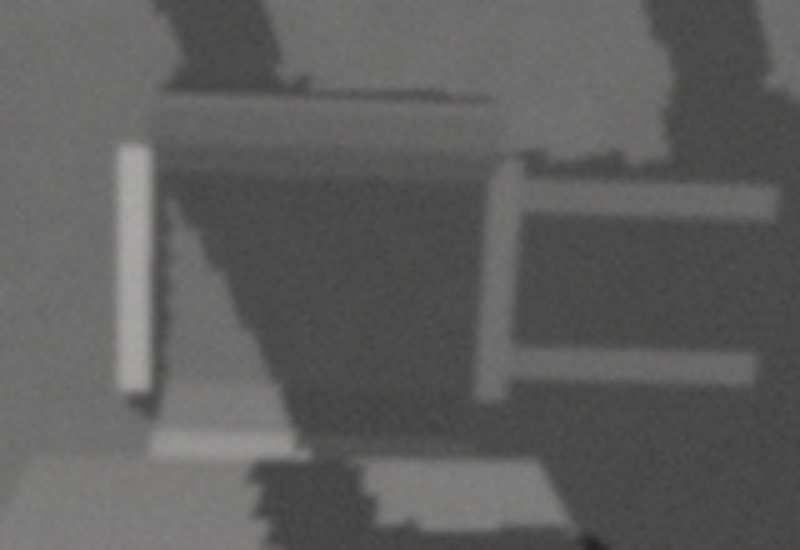

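```bash

python3 -c "
from h import *
im,d,K,E=load('w12')
def w(x,y,z): return ray(260+(x+.5)/5-.5,115+(y+.5)/5-.5,K,E,z)[:2]
yaw=np.radians(-12);ex=np.array([np.cos(yaw),np.sin(yaw)]);ey=np.array([-ex[1],ex[0]]);O=np.array([.5205,.1407])
def g(q): q=q-O; return np.round([1000*q@ex,1000*q@ey],1)
for n,x,y,z in [('L in top',152,150,.018),('L in bot',152,390,.018),('L out',117,270,.018),('L far',135,143,.018),('L near',135,393,.018),('R in top',490,170,.018),('R in bot',474,400,.018),('R far',507,158,.018),('R near',491,403,.018),('cheek+ outer bot',300,95,.012),('cheek inner bot/near floor',300,180,.05),('near cheek in floor',230,385,.012),('near cheek in floor2',230,428,.012)]:
  print(n,g(w(x,y,z)))
P=pts(d,K,E)
# cheek + top points
m=(P[...,2]>.0535)&(P[...,2]<.06); m[:130]=0;m[152:]=0;m[:,:285]=0;m[:,370:]=0
q=(P[m][:,:2]-O); a=q@ex*1000;b=q@ey*1000;print('cheek+ top x',np.percentile(a,[1,50,99]),'y',np.percentile(b,[1,50,99]))
im,d,K,E=load('w4');P=pts(d,K,E)
m=(P[...,2]>.0535)&(P[...,2]<.06); m[:165]=0;m[218:]=0;m[:,:308]=0;m[:,370:]=0
q=(P[m][:,:2]-O); a=q@ex*1000;b=q@ey*1000
for s in (b<0,b>0): print('w4 x',np.percentile(a[s],[2,50,98]),'y',np.percentile(b[s],[2,50,98]))
"
```

```text
L in top [-31.5  21.9]
L in bot [-31.4 -23.7]
L out [-38.   -0.5]
L far [-34.6  23.1]
L near [-34.6 -24.4]
R in top [30.5 20. ]
R in bot [ 30.4 -23.9]
R far [33.4 22.3]
R near [ 33.7 -24.4]
cheek+ outer bot [-4.7 32.1]
cheek inner bot/near floor [-4.6 21.5]
near cheek in floor [-16.6 -23.9]
near cheek in floor2 [-16.5 -32.7]
cheek+ top x [-2.80191841e+01 -2.65898189e-02  2.73120400e+01] y [25.90358366 29.68463806 32.97768328]
w4 x [-28.17727465  -2.19637703  26.11766112] y [-33.33304165 -30.40652779 -27.39620362]
w4 x [-28.30161435  -1.29572422  25.82455682] y [26.21844394 29.71052361 33.37294002]
```

```bash

python3 -c "
from h import *
im,d,K,E=load('w12')
cv2.imwrite('pics/w12h.png',cv2.resize(im[195:335,235:395],None,fx=4,fy=4,interpolation=cv2.INTER_CUBIC))
"
```

```text
(no output)
```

View pics/w12h.png

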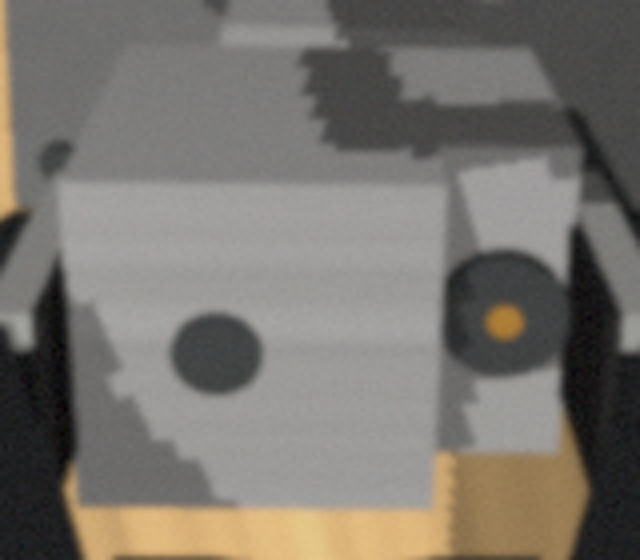

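```bash

python3 -c "
from h import *
im,d,K,E=load('w12')
s=bot.read_state();M=R.from_rotvec(s['tcp_rot']).as_matrix();t=s['tool_pos']
z=t[2]+.0107
def w(x,y,z): return ray(235+(x+.5)/4-.5,195+(y+.5)/4-.5,K,E,z)
c=[w(*p,z) for p in [(60,180),(446,183),(433,507),(80,505)]]
for q in c: print(np.round(1000*M.T@(q-t),1))
c2=[w(*p,z-.010) for p in [(582,150),(560,452)]]
for q in c2: print('notch',np.round(1000*M.T@(q-t),1))
P=pts(d,K,E);print('top z',np.median(P[245:315,262:335,2]),'expected',z)
go((.5196,.1387,.10),-12)
"
```

```text
[-10.6 -28.  -21.7]
[-10.7  11.9 -21.5]
[-10.7  11.7  18.5]
[-10.6 -28.2  18.4]
notch [ -0.8  28.  -20.9]
notch [-0.8 27.9 18.7]
top z 0.17731903513453362 expected 0.1766167210987859
t 20.15 pos [0.5111 0.1223 0.1659] F [ 0.2 -0.  -3.7] w 0.643
[[-0.003, 0.983, -0.183], [0.001, -0.183, -0.983], [-1.0, -0.003, 0.0]] q [1.870e-01 5.700e-02 2.011e+00 1.000e-03 1.077e+00 3.700e-01]
turn [0.025 0.    0.003] shift now [ 6.59  0.56 -1.77] shift after turn [ 6.59  0.49 -1.79]
```

Emit:
arm_command:
  series:
    - [[0.025,0,0.003,0.5,0.5,-1.8,0],[0,0,0,1.5,0,0,0],[0,0,0,2,0,0,0],[0,0,0,1.5,0,0,0],[0,0,0,0,0,0,0]]

```text
time: 20.65
tool_pos: [0.5176, 0.1335, 0.1082]
tcp_rot: [1.36, 1.101, -1.365]
wrist_force: [-0.3, -0.3, -4.5]
width: 0.642
```

```bash

python3 -c "
from h import *
go((.5196,.1387,.0453),-12)
"
```

```text
t 20.65 pos [0.5176 0.1335 0.1082] F [-0.3 -0.3 -4.5] w 0.642
[[-0.002, 0.978, -0.209], [-0.003, -0.209, -0.978], [-1.0, -0.001, 0.003]] q [ 0.207  0.139  2.04  -0.003  0.965  0.419]
turn [-0.001  0.003  0.001] shift now [ 6.29  0.1  -0.57] shift after turn [ 6.29  0.09 -0.55]
```

Emit:
arm_command:
  series:
    - [[0,0.003,0,0.4,0.1,-0.55,0],[0,0,0,0.3,0,0,0],[0,0,0,0,0,0,0]]

```text
time: 20.95
tool_pos: [0.5194, 0.1371, 0.1009]
tcp_rot: [1.362, 1.103, -1.365]
wrist_force: [0.4, -0.0, -3.1]
width: 0.642
```

```bash

python3 -c "
from h import *
go((.5196,.1387,.0453),-12)
"
```

```text
t 20.95 pos [0.5194 0.1371 0.1009] F [ 0.4 -0.  -3.1] w 0.642
[[-0.002, 0.978, -0.21], [-0.0, -0.21, -0.978], [-1.0, -0.002, 0.001]] q [0.211 0.153 2.04  0.    0.951 0.423]
turn [-0.003  0.001  0.002] shift now [ 5.56 -0.01 -0.16] shift after turn [ 5.56 -0.02 -0.16]
```

Emit:
arm_command:
  series:
    - [[-0.003,0.001,0.002,0.3,0,-0.2,0],[0,0,0,0.7,0,-0.05,0],[0,0,0,0.5,0,0,0],[0,0,0,0,0,0,0]]

```text
time: 21.35
tool_pos: [0.5214, 0.1401, 0.0865]
tcp_rot: [1.364, 1.102, -1.357]
wrist_force: [-0.4, -0.1, -4.2]
width: 0.643
```

```bash

python3 -c "
from h import *
go((.5196,.1387,.0453),-12)
snap('wrist','w13')
im,_=snap('scene','s5')
cv2.imwrite('pics/s5z.png',cv2.resize(im[100:220,280:420],None,fx=5,fy=5,interpolation=cv2.INTER_CUBIC))
"
```

```text
t 21.35 pos [0.5214 0.1401 0.0865] F [-0.4 -0.1 -4.2] w 0.643
[[0.004, 0.978, -0.207], [0.001, -0.207, -0.978], [-1.0, 0.003, -0.002]] q [0.216 0.173 2.048 0.    0.917 0.424]
turn [ 0.001 -0.002 -0.003] shift now [ 4.12 -0.16  0.18] shift after turn [ 4.12 -0.15  0.17]
```

View pics/w13.png

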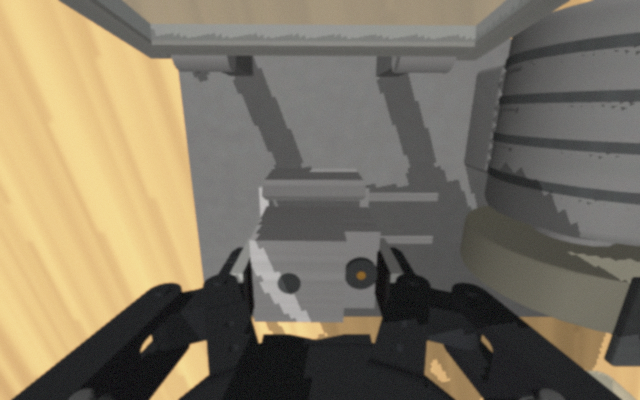

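View pics/s5z.png

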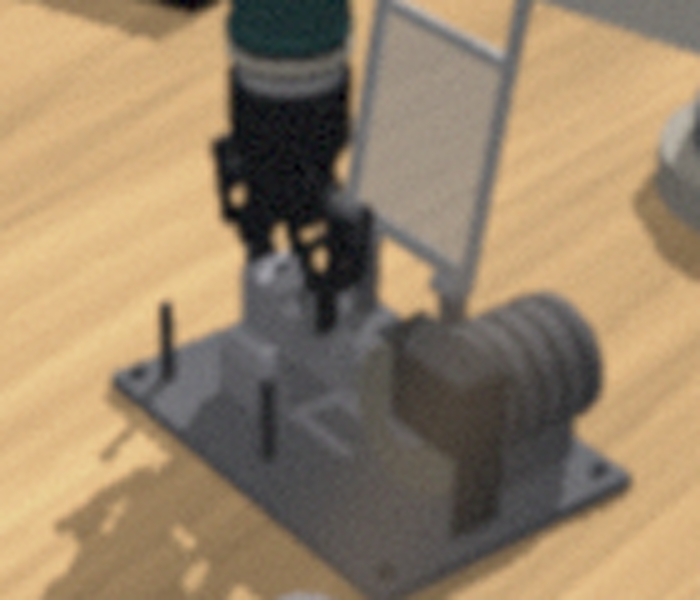

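Emit:
arm_command:
  series:
    - [[0,-0.002,-0.003,0,-0.15,0.17,0],[0,0,0,0.3,0,0.0,0],[0,0,0,0.3,0,0,0]]

```text
time: 21.75
tool_pos: [0.5206, 0.1389, 0.0816]
tcp_rot: [1.362, 1.102, -1.359]
wrist_force: [-0.1, -0.8, -3.4]
width: 0.641
```

```bash

python3 -c "
from h import *
go((.5196,.1387,.0453),-12)
"
```

```text
t 21.75 pos [0.5206 0.1389 0.0816] F [-0.1 -0.8 -3.4] w 0.641
[[0.003, 0.978, -0.207], [0.0, -0.207, -0.978], [-1.0, 0.002, -0.001]] q [ 0.215  0.179  2.052 -0.     0.908  0.423]
turn [ 0.001 -0.001 -0.002] shift now [ 3.63 -0.1   0.04] shift after turn [ 3.63 -0.09  0.04]
```

Emit:
arm_command:
  series:
    - [[0,-0.001,-0.002,0.4,-0.1,0.05,0],[0,0,0,0.5,-0.05,0.02,0],[0,0,0,0.5,-0.05,0.02,0],[0,0,0,0.3,0,0,0]]

```text
time: 22.15
tool_pos: [0.5182, 0.1383, 0.063]
tcp_rot: [1.361, 1.103, -1.361]
wrist_force: [0.3, 0.3, -2.7]
width: 0.643
```

```bash

python3 -c "
from h import *
go((.5196,.1387,.0453),-12)
"
```

```text
t 22.15 pos [0.5182 0.1383 0.063 ] F [ 0.3  0.3 -2.7] w 0.643
[[0.0, 0.978, -0.207], [-0.0, -0.207, -0.978], [-1.0, 0.0, 0.0]] q [ 2.150e-01  2.020e-01  2.066e+00 -1.000e-03  8.740e-01  4.230e-01]
turn [ 0.001  0.    -0.   ] shift now [ 1.77  0.13 -0.07] shift after turn [ 1.77  0.13 -0.07]
```

Free so far (only gravity on the wrist). Continue down.

Emit:
arm_command:
  series:
    - [[0,0,0,0.5,0.13,-0.07,0],[0,0,0,0.4,0.02,0,0],[0,0,0,0.3,0,0,0],[0,0,0,0.1,0,0,0]]

```text
time: 22.55
tool_pos: [0.5195, 0.1386, 0.048]
tcp_rot: [1.36, 1.104, -1.362]
wrist_force: [-0.4, 0.4, -3.2]
width: 0.644
```

```bash

python3 -c "
from h import *
go((.5196,.1387,.0453),-12)
"
```

```text
t 22.55 pos [0.5195 0.1386 0.048 ] F [-0.4  0.4 -3.2] w 0.644
[[-0.001, 0.978, -0.207], [-0.001, -0.207, -0.978], [-1.0, -0.001, 0.001]] q [ 2.15e-01  2.27e-01  2.07e+00 -1.00e-03  8.46e-01  4.23e-01]
turn [0.001 0.001 0.001] shift now [ 0.27  0.01 -0.02] shift after turn [ 0.27  0.01 -0.02]
```

Emit:
arm_command:
  series:
    - [[0,0,0,0.2,0,0,0],[0,0,0,0.1,0,0,0],[0,0,0,0.1,0,0,0]]

```text
time: 22.85
tool_pos: [0.5196, 0.1386, 0.0453]
tcp_rot: [1.359, 1.104, -1.363]
wrist_force: [-5.4, -0.4, 9.2]
width: 0.645
```

```bash

python3 -c "
from h import *
go((.5196,.1387,.0453),-12)
"
```

```text
t 22.85 pos [0.5196 0.1386 0.0453] F [-5.4 -0.4  9.2] w 0.645
[[-0.002, 0.978, -0.207], [-0.001, -0.207, -0.978], [-1.0, -0.002, 0.001]] q [ 2.150e-01  2.310e-01  2.071e+00 -1.000e-03  8.420e-01  4.230e-01]
turn [0.001 0.001 0.002] shift now [-0.    0.   -0.01] shift after turn [-0.    0.   -0.01]
```

Seated on the floor at exactly the expected height. Release gently and rise straight.

Emit:
arm_command:
  series:
    - [[0,0,0,0,0,0,0.7],[0,0,0,0,0,0,0.8],[0,0,0,0,0,0,0.9],[0,0,0,-0.5,0,0,0.9],[0,0,0,-2,0,0,0.9],[0,0,0,-3,0,0,0.9],[0,0,0,-4,0,0,0.9],[0,0,0,-4,0,0,0.9],[0,0,0,-4,0,0,0.9],[0,0,0,-1,0,0,0.9]]

```text
time: 23.85
tool_pos: [0.5199, 0.1387, 0.2386]
tcp_rot: [1.36, 1.103, -1.362]
wrist_force: [0.6, 0.5, 0.6]
width: 0.897
```

```bash

python3 -c "
from h import *
go((.5196,.1387,.40),78)
snap('wrist','w14')
im,_=snap('scene','s6')
cv2.imwrite('pics/s6z.png',cv2.resize(im[100:220,280:420],None,fx=5,fy=5,interpolation=cv2.INTER_CUBIC))
"
```

```text
t 23.85 pos [0.5199 0.1387 0.2386] F [0.6 0.5 0.6] w 0.897
[[-0.001, 0.978, -0.207], [-0.001, -0.207, -0.978], [-1.0, -0.001, 0.001]] q [ 0.215  0.016  1.913 -0.     1.214  0.423]
turn [-1.57e+00  0.00e+00  1.00e-03] shift now [-16.14  -0.04   0.03] shift after turn [-1.614e+01 -1.000e-02 -3.000e-02]
```

View pics/w14.png

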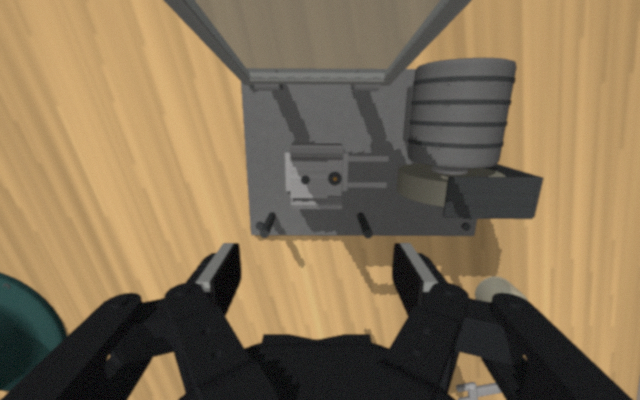

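View pics/s6z.png

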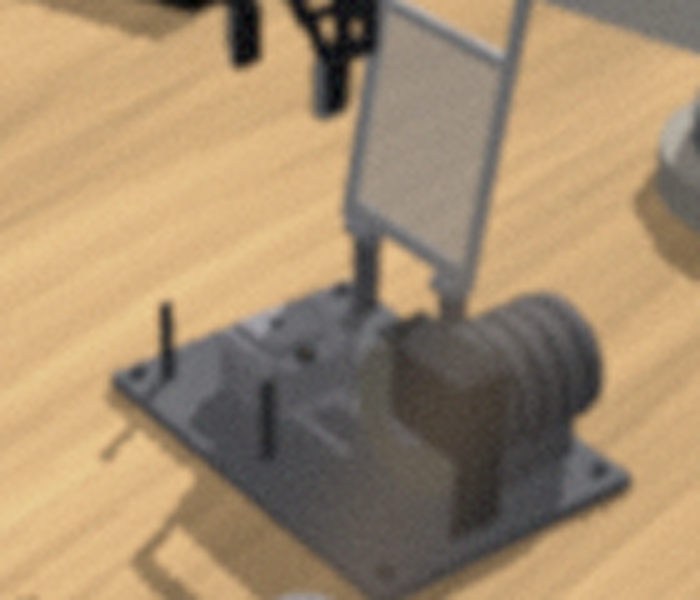

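Emit:
arm_command:
  series:
    - [[0,0,0,-4,0,0,0.7],[0,0,0,-4,0,0,0.5],[-0.148,0,0,-4,0,0,0.4],[-0.148,0,0,-1,0,0,0.4],[-0.148,0,0,0,0,0,0.4],[-0.148,0,0,0,0,0,0.4],[-0.148,0,0,0,0,0,0.4],[-0.148,0,0,0,0,0,0.4],[-0.148,0,0,0,0,0,0.4],[-0.148,0,0,0,0,0,0.4]]

```text
time: 24.95
tool_pos: [0.5112, 0.1368, 0.3445]
tcp_rot: [0.436, 1.562, -0.47]
wrist_force: [0.4, 0.9, 0.4]
width: 0.401
```

Emit:
arm_command:
  series:
    - [[-0.148,0,0,0,0,0,0.4],[-0.148,0,0,0,0,0,0.4],[-0.12,0,0,0,0,-2,0.4],[0,0,0,0,0,-2,0.4],[0,0,0,0,0,0,0.4]]

```text
time: 25.45
tool_pos: [0.4668, 0.1441, 0.3311]
tcp_rot: [0.101, 1.633, -0.133]
wrist_force: [0.4, 0.1, -0.7]
width: 0.396
```

```bash

python3 -c "
from h import *
go((.5525,.2655,.34),78)
im,d=snap('wrist','w15')
im,d,K,E=load('w15');P=pts(d,K,E)
O=np.array([.5199,.1402]);yaw=np.radians(-12);ex=np.array([np.cos(yaw),np.sin(yaw)]);ey=np.array([-ex[1],ex[0]])
m=(P[...,2]>.24)&(P[...,2]<.32)&(P[...,1]>.2)&(P[...,1]<.35)&(d>0)
q=P[m];g=np.c_[(q[:,:2]-O)@ex,(q[:,:2]-O)@ey,q[:,2]]*1000
for lo in range(-70,70,15):
  s=(g[:,0]>=lo)&(g[:,0]<lo+15)
  if s.sum()>5: 
    gg=g[s]; k=gg[:,2]>np.percentile(gg[:,2],60); print(lo,s.sum(),np.round(np.percentile(gg[:,2],[5,50,98]),1),'y',np.round(np.percentile(gg[:,1],[2,50,98]),1))
"
```

```text
t 25.45 pos [0.4668 0.1441 0.3311] F [ 0.4  0.1 -0.7] w 0.396
[[-0.066, 0.146, 0.987], [-0.015, 0.989, -0.148], [-0.998, -0.025, -0.064]] q [ 0.247 -0.09   1.846  0.002  1.454 -1.176]
turn [ 0.062 -0.063  0.027] shift now [-1.64 13.24  6.61] shift after turn [-0.89 13.66  5.86]
-70 978 [243.5 270.3 284.2] y [119.7 124.6 132.3]
-55 521 [276.9 282.7 284.8] y [123.1 126.  132.8]
-40 498 [276.8 282.5 284.6] y [123.  125.9 132.7]
-25 471 [276.6 282.6 284.6] y [122.8 125.8 132.5]
-10 362 [277.  282.8 284.6] y [123.  126.3 133.1]
```

View pics/w15.png

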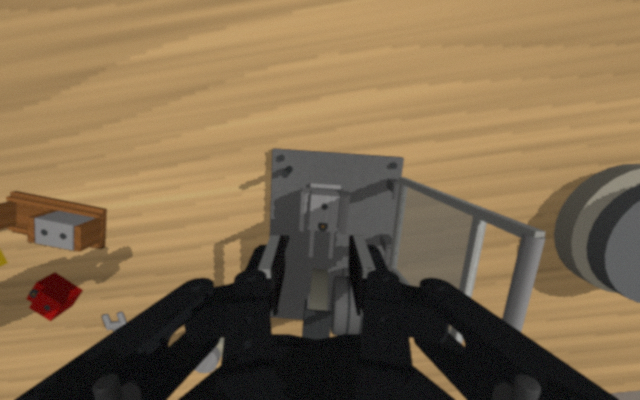

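Emit:
arm_command:
  series:
    - [[0.062,-0.063,0.027,-1,1,0,0.4],[0,0,0,-1,3,1.5,0.4],[0,0,0,0,4,1.5,0.4],[0,0,0,0,4,1.5,0.4],[0,0,0,0,1,1,0.4],[0,0,0,0,0,0,0.4]]

```text
time: 26.1
tool_pos: [0.552, 0.2612, 0.3395]
tcp_rot: [0.166, 1.571, -0.175]
wrist_force: [-1.1, -0.5, -0.6]
width: 0.401
```

```bash

python3 -c "
from h import *
go((.5495,.2653,.281),78)
im,d=snap('wrist','w16')
"
```

```text
t 26.1 pos [0.552  0.2612 0.3395] F [-1.1 -0.5 -0.6] w 0.401
[[-0.007, 0.215, 0.977], [-0.005, 0.977, -0.215], [-1.0, -0.007, -0.006]] q [ 0.402  0.108  1.63  -0.002  1.412 -0.951]
turn [-0.008 -0.006  0.007] shift now [ 5.85  0.39 -0.3 ] shift after turn [ 5.85  0.35 -0.33]
```

View pics/w16.png

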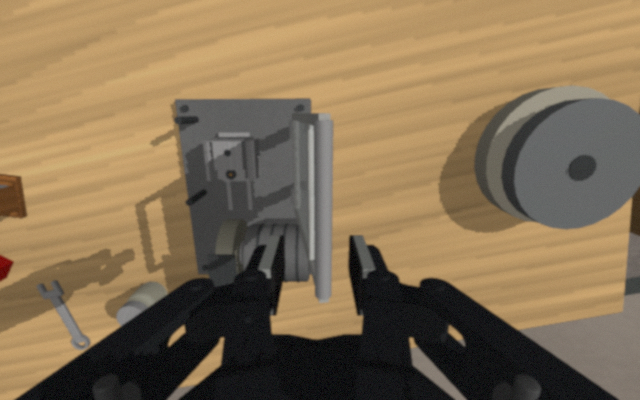

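Emit:
arm_command:
  series:
    - [[-0.008,-0.006,0.007,1,0.35,-0.3,0.4],[0,0,0,2,0,0,0.4],[0,0,0,1.5,0,0,0.4],[0,0,0,0,0,0,0.4]]

```text
time: 26.55
tool_pos: [0.5466, 0.2621, 0.2895]
tcp_rot: [0.165, 1.568, -0.167]
wrist_force: [-0.9, -0.3, 0.1]
width: 0.397
```

```bash

python3 -c "
from h import *
go((.5495,.2653,.281),78)
"
```

```text
t 26.55 pos [0.5466 0.2621 0.2895] F [-0.9 -0.3  0.1] w 0.397
[[-0.003, 0.209, 0.978], [-0.001, 0.978, -0.209], [-1.0, -0.002, -0.003]] q [ 0.406  0.117  1.711  0.     1.317 -0.954]
turn [-0.002 -0.003  0.002] shift now [0.85 0.38 0.21] shift after turn [0.85 0.38 0.21]
```

Emit:
arm_command:
  series:
    - [[0,0,0,0.8,0.35,0.2,0.4],[0,0,0,0,0,0,0.4],[0,0,0,0,0,0,0.2],[0,0,0,0,0,0,0],[0,0,0,0,0,0,0],[0,0,0,0,0,0,0]]
  newtons: 25

```text
time: 27.15
tool_pos: [0.549, 0.2646, 0.2817]
tcp_rot: [0.166, 1.567, -0.167]
wrist_force: [0.3, 0.0, -2.2]
width: 0.126
```

```bash

python3 -c "
from h import *
arc((.5199,.1402),-12)
"
```

```text
t 27.15 pos [0.549  0.2646 0.2817] F [ 0.3  0.  -2.2] w 0.126
[[-0.003, 0.21, 0.978], [-0.0, 0.978, -0.21], [-1.0, -0.001, -0.002]] q [ 4.080e-01  1.260e-01  1.715e+00  1.000e-03  1.303e+00 -9.510e-01]
grinder xy mm 2.6244748999459286 127.72742555069036 radius 206.35861532932688 angle 1.7300637131009686
```

Emit:
arm_command:
  series:
    - [[0,0,0,-0.15,-1,0,0],[0,0,0,-0.15,-1.64,0,0],[0,0,0,-0.03,-1.64,0,0],[0,0,0,0.12,-1.63,0,0],[0,0,0,0.25,-1.62,0,0],[0,0,0,0.38,-1.6,0,0],[0,0,0,0.5,-1.56,0,0]]

```text
time: 27.85
tool_pos: [0.5254, 0.1551, 0.2717]
tcp_rot: [0.171, 1.564, -0.161]
wrist_force: [4.8, 5.4, -10.4]
width: 0.127
```

```bash

python3 -c "
from h import *
arc((.5199,.1402),-12)
"
```

```text
t 27.85 pos [0.5254 0.1551 0.2717] F [  4.8   5.4 -10.4] w 0.127
[[0.001, 0.209, 0.978], [0.007, 0.978, -0.209], [-1.0, 0.007, -0.0]] q [ 0.238  0.01   1.857  0.006  1.273 -1.124]
grinder xy mm 2.252353241267147 15.692329692791358 radius 209.3439126304818 angle 1.1822546965992222
```

Emit:
arm_command:
  series:
    - [[0,0,-0.007,0.95,-1.4,0,0],[0,0,0,0.95,-1.4,0,0],[0,0,0,1.0,-1.33,0,0],[0,0,0,1.08,-1.25,0,0],[0,0,0,1.15,-1.15,0,0],[0,0,0,1.25,-1.05,0,0]]

```text
time: 28.45
tool_pos: [0.5076, 0.0723, 0.2076]
tcp_rot: [0.166, 1.562, -0.168]
wrist_force: [0.1, 4.4, 0.4]
width: 0.125
```

```bash

python3 -c "
from h import *
arc((.5199,.1402),-12)
"
```

```text
t 28.45 pos [0.5076 0.0723 0.2076] F [0.1 4.4 0.4] w 0.125
[[0.002, 0.212, 0.977], [-0.001, 0.977, -0.212], [-1.0, -0.001, 0.002]] q [ 0.094 -0.011  1.999 -0.002  1.152 -1.263]
grinder xy mm 2.0577698061581047 -69.00980859312403 radius 209.05843424690855 angle 0.6688801530377518
```

Emit:
arm_command:
  series:
    - [[0,0,0,1.33,-0.92,0,0],[0,0,0,1.4,-0.8,0,0],[0,0,0,1.46,-0.68,0,0],[0,0,0,1.5,-0.56,0,0],[0,0,0,1.4,-0.42,0,0]]

```text
time: 28.95
tool_pos: [0.4999, 0.0365, 0.1301]
tcp_rot: [0.169, 1.562, -0.167]
wrist_force: [1.2, 6.6, 1.1]
width: 0.126
```

```bash

python3 -c "
from h import *
arc((.5199,.1402),-12)
"
```

```text
t 28.95 pos [0.4999 0.0365 0.1301] F [1.2 6.6 1.1] w 0.126
[[0.003, 0.213, 0.977], [0.001, 0.977, -0.213], [-1.0, 0.001, 0.003]] q [ 2.300e-02  4.700e-02  2.095e+00  1.000e-03  9.970e-01 -1.334e+00]
grinder xy mm 2.003024293509549 -105.58481910450182 radius 207.25103416155787 angle 0.2543181281768986
```

Emit:
arm_command:
  series:
    - [[0,0,0,1.4,-0.25,0,0],[0,0,0,1.2,-0.1,0,0],[0,0,0,1.0,-0.05,0,0],[0,0,0,0.6,0,0,0]]

```text
time: 29.35
tool_pos: [0.4998, 0.0318, 0.0857]
tcp_rot: [0.169, 1.562, -0.167]
wrist_force: [-10.0, 1.7, 36.1]
width: 0.127
```

```bash

python3 -c "
from h import *
arc((.5199,.1402),-12)
"
```

```text
t 29.35 pos [0.4998 0.0318 0.0857] F [-10.    1.7  36.1] w 0.127
[[0.003, 0.212, 0.977], [0.001, 0.977, -0.212], [-1.0, 0.002, 0.003]] q [ 1.300e-02  1.050e-01  2.128e+00  1.000e-03  9.050e-01 -1.345e+00]
grinder xy mm 2.935250307734609 -110.21811868580205 radius 205.36301019818825 angle 0.037566514091653354
```

Emit:
arm_command:
  series:
    - [[0,0,0,0,0,0,0]]

```text
time: 29.45
tool_pos: [0.5, 0.0317, 0.0859]
tcp_rot: [0.169, 1.562, -0.167]
wrist_force: [0.0, 4.2, -1.6]
width: 0.132
```

```bash

python3 -c "
from h import *
arc((.5199,.1402),-12)
snap('wrist','w17');im,_=snap('scene','s7')
cv2.imwrite('pics/s7z.png',cv2.resize(im[100:220,280:420],None,fx=5,fy=5,interpolation=cv2.INTER_CUBIC))
im,d,K,E=load('w17');P=pts(d,K,E)
O=np.array([.5199,.1402]);yaw=np.radians(-12);ex=np.array([np.cos(yaw),np.sin(yaw)]);ey=np.array([-ex[1],ex[0]])
g=np.dstack([(P[...,:2]-O)@ex,(P[...,:2]-O)@ey,P[...,2]])*1000
m=(abs(g[...,0])<57)&(g[...,1]>-122)&(g[...,1]<-98)&(g[...,2]>40)&(g[...,2]<120)
for lo in range(-55,0,10):
  s=m&(g[...,0]>=lo)&(g[...,0]<lo+10)
  if s.sum()>3: print(lo,s.sum(),np.round(np.percentile(g[s][:,2],[5,50,95]),1),np.round(np.percentile(g[s][:,1],[5,50,95]),1))
"
```

```text
t 29.45 pos [0.5    0.0317 0.0859] F [ 0.   4.2 -1.6] w 0.132
[[0.002, 0.212, 0.977], [0.001, 0.977, -0.212], [-1.0, 0.001, 0.002]] q [ 1.300e-02  1.060e-01  2.128e+00  1.000e-03  9.060e-01 -1.345e+00]
grinder xy mm 3.0652451440434625 -110.25076302780982 radius 205.40430008650853 angle 0.03866730434516245
-55 599 [78.1 80.8 82.3] [-114.8 -109.5 -104.6]
-45 565 [77.6 80.8 82.3] [-115.  -110.  -104.6]
-35 542 [77.4 80.8 82.3] [-115.1 -109.6 -104.5]
-25 499 [77.6 80.9 82.2] [-115.2 -109.6 -104.4]
-15 2193 [ 73.6  93.  117.7] [-121.2 -110.1  -98.8]
-5 873 [ 79.2  85.2 111.5] [-117.4 -109.7 -102.6]
```

View pics/w17.png

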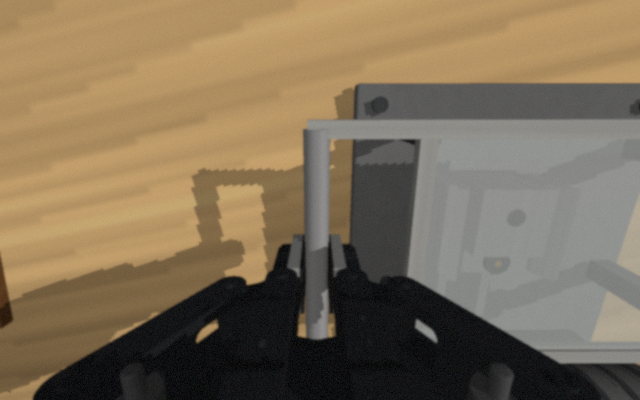

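View pics/s7z.png

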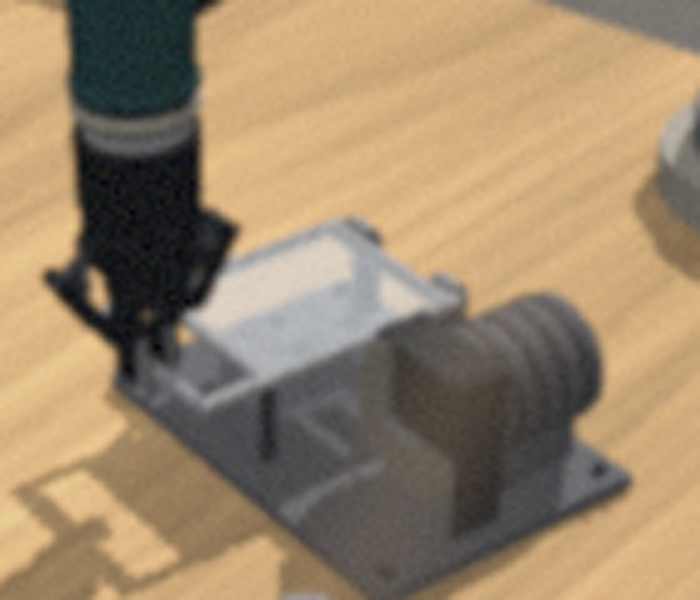

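Emit:
arm_command:
  series:
    - [[0,0,0,0.1,0,0,0],[0,0,0,0,0,0,0.2],[0,0,0,0,0,0,0.4],[0,0,0,0,0,0,0.4],[0,0,0,-2,0,0,0.4],[0,0,0,-4,0,0,0.4],[0,0,0,-4,0,0,0.4],[0,0,0,-4,0,-2,0.4],[0,0,0,-2,0,-3,0.4],[0,0,0,0,0,0,0.4]]

```text
time: 30.55
tool_pos: [0.4468, 0.0388, 0.2457]
tcp_rot: [0.16, 1.572, -0.173]
wrist_force: [-0.1, 0.4, -0.2]
width: 0.398
```

```bash

python3 -c "
from h import *
st()
snap('wrist','w18');im,_=snap('scene','s8');snap('top','t8')
cv2.imwrite('pics/s8z.png',cv2.resize(im[100:340,160:430],None,fx=2.5,fy=2.5,interpolation=cv2.INTER_CUBIC))
im,d,K,E=load('w18');P=pts(d,K,E)
O=np.array([.5199,.1402]);yaw=np.radians(-12);ex=np.array([np.cos(yaw),np.sin(yaw)]);ey=np.array([-ex[1],ex[0]])
g=np.dstack([(P[...,:2]-O)@ex,(P[...,:2]-O)@ey,P[...,2]])*1000
m=(abs(g[...,0])<57)&(g[...,1]>-122)&(g[...,1]<-98)&(g[...,2]>40)&(g[...,2]<120)
for lo in range(-55,45,15):
  s=m&(g[...,0]>=lo)&(g[...,0]<lo+15)
  if s.sum()>3: print(lo,s.sum(),np.round(np.percentile(g[s][:,2],[5,50,95]),1),np.round(np.percentile(g[s][:,1],[5,50,95]),1))
for lo in range(-60,85,20):
  s=(abs(g[...,0]+20)<35)&(abs(g[...,1]-lo)<10)&(g[...,2]>60)&(g[...,2]<120)
  if s.sum()>3: print('panel y',lo,np.round(np.median(g[s][:,2]),1))
"
```

```text
t 30.55 pos [0.4468 0.0388 0.2457] F [-0.1  0.4 -0.2] w 0.398
[[-0.009, 0.21, 0.978], [-0.007, 0.978, -0.21], [-1.0, -0.009, -0.007]] q [ 0.036 -0.165  2.067 -0.007  1.248 -1.321]
-55 161 [77.6 80.9 82.2] [-114.8 -109.8 -104.6]
-40 152 [78.6 80.9 82.3] [-114.9 -109.7 -104.5]
-25 149 [78.3 80.9 82.3] [-114.9 -109.7 -104.4]
-10 143 [78.1 80.7 82.4] [-114.9 -109.6 -104.3]
5 139 [78.  80.7 82.4] [-114.9 -109.6 -104.1]
20 137 [77.8 80.8 82.5] [-114.9 -109.5 -104. ]
35 134 [77.2 80.8 82.4] [-114.9 -109.4 -103.9]
panel y -60 78.5
panel y -40 77.8
panel y -20 77.8
panel y 0 77.8
panel y 20 77.8
panel y 40 77.8
panel y 60 77.9
panel y 80 78.7
```

View pics/w18.png

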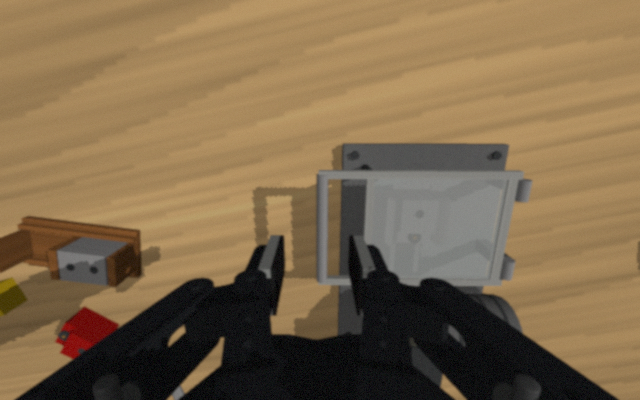

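View pics/s8z.png

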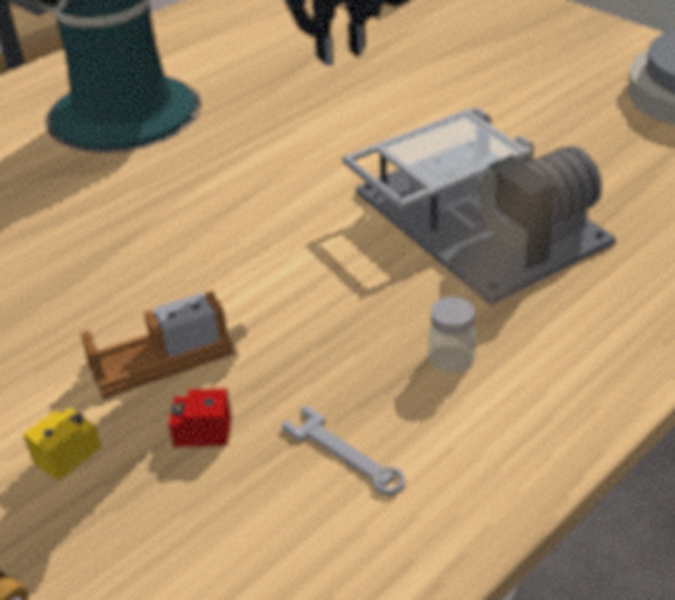

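```bash

python3 -c "
from h import *
im,d,K,E=load('w14');P=pts(d,K,E);print(np.median(P[165:195,293:322,2]),np.median(P[160:166,328:343,2]))
print(bot.finish_job())
"
```

```text
0.056798169342343635 0.04692029913594947
the job is handed in; nothing more can be done
None
```

I did the job in the order asked and handed it in at about 31 s of the 72 s.

- **Guard up:** I gripped the guard by its bar and raised it to about 1.73 rad, where it stayed open when released.
- **Holder moved:** I took the notched holder from the rack by its long sides and set it upright on the bench. I then took it again by its two ends and lowered it into the nest, notched end towards the wheel. It met the floor at the expected height, with about 9 N at contact, before I let go.
- **Guard down:** I gripped the bar again and lowered it onto its stop, then let go and moved clear. It showed a brief 36 N as it reached the stop.

**Last checks:**
- The seated holder's top read 56.8 mm above the bench (56 mm expected). The notch floor read 46.9 mm (46 mm expected).
- Both of those readings are from just after release; under the closed guard I only saw the holder through the panel, still in place.
- The guard panel read level within 1 mm, at 77.8 mm across its middle. The bar's centre was about 75 mm high, so it is fully closed.
- The blank, jar and wrench look undisturbed in the final picture; I did not measure them.

**One disagreement:** when the arm first lifted the guard and again when it closed, the tool height put the bar about 7 mm higher than it was. I took this as the bar sliding in the grip. The camera depth readings showed the true position.

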